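# Pack loose sample vials and close the carton

### The job

Pack every sample vial that lies on the blue mat into the shipping carton, each laid on its side in a slot of its own in the foam cradle, set down and not dropped. Only then fold the carton shut: first the two short end flaps down flat, and after both of those the two long flaps down flat over them. Leave the flask, the jar and the tape roll where they are.

Things in the scene. Friction and masses are not known exactly. Their poses are not given: they have to be found in the camera images.
- carton: Brown cardboard shipping carton, fixed to the bench, open at the top, with four flaps. Origin: centre of its underside, on the bench. Its x axis runs along its short side, y along its long side, z up. Outside 144 mm (x) by 322 mm (y), walls 4 mm thick; long walls 50 mm high, short end walls 46 mm. Two grey foam bars along its long walls form five cradle slots, side by side, each for one vial.
- slot1 (a point): Middle of a cradle slot, on its floor 7 mm above the bench, at carton y = -114 mm. Slots run along the carton's x, 36 mm wide, 57 mm apart, walls to 20 mm above the bench; over the middle 48 mm of x there are no walls: a finger channel along y. A vial in a slot has its axis 16 mm above this point; 25 mm of room to a vial in the next slot, 27 mm from an end slot's vial to the end wall.
- slot2 (a point): The same for the next slot, at carton y = -57 mm.
- slot3 (a point): The same for the next slot, at carton y = 0 mm.
- slot4 (a point): The same for the next slot, at carton y = 57 mm.
- slot5 (a point): The same for the next slot, at carton y = 114 mm.
- long_flap_far (a joint): Angle of the long flap hinged on the long wall at the carton's +x side. 0 = closed, level over the carton; 1.57 = upright; more leans outwards (starts at 1.75 to 2.2, stop at 2.7). 320 mm along the hinge, 72 mm to its free edge, 3 mm thick; hinge 72 mm from the carton's centre, 50 mm above the bench. Stiff crease: it stays where left; about 0.6 N at the free edge turns it.
- long_flap_near (a joint): Angle of the same long flap on the carton's -x side; values as for long_flap_far. Closed, the two long flaps meet over the middle.
- short_flap_left (a joint): Angle of the short end flap hinged on the end wall at the carton's +y side; values and stiffness as for the long flaps. 132 mm along the hinge, 72 mm from hinge to free edge, 3 mm thick; hinge 161 mm from the carton's centre, 46 mm above the bench. Closed, it lies under the long flaps.
- short_flap_right (a joint): Angle of the same short end flap at the carton's -y side; values as for short_flap_left.
- mat: Soft blue bench mat, 340 (x) x 390 mm (y), fixed, 3 mm thick, with a raised lip 8 mm wide all round that stands 9 mm above the mat's face (12 mm above the bench) and stops a rolling vial. Origin: centre of its underside.
- flask: Empty conical glass flask, 84 mm wide, 122 mm high, beyond the work; leave alone. Origin: centre of its underside.
- tape_roll: Tan roll of packing tape lying flat, 96 mm across, 48 mm high, beyond the work on the right; leave alone. Origin: centre of its underside.
- jar: Squat jar with a white cap, 60 mm across, 70 mm high, beyond the work on the left; leave alone. Origin: centre of its underside.
- long_flap_far_edge (a point): Middle of the free edge of the long flap at the carton's +x side.
- long_flap_near_edge (a point): Middle of the free edge of the long flap at its -x side.
- short_flap_left_edge (a point): Middle of the free edge of the short flap at its +y side.
- short_flap_right_edge (a point): Middle of the free edge of the short flap at its -y side.
- vial1_mid (a point): Amber glass vial, paper label, white screw cap, lying on its side on the mat, free to roll. 105 mm long; body 78 mm long, 32 mm in diameter; cap 30 mm in diameter (last 21 mm); about 110 g. This point: mid-length on its axis, 16 mm above what it lies on; x = its long axis, towards the cap. 3 to 5 of the six are there; an absent one reads None.
- vial2_mid (a point): Another such vial, same point and axes; may be absent.
- vial3_mid (a point): Another such vial, same point and axes; may be absent.
- vial4_mid (a point): Another such vial, same point and axes; may be absent.
- vial5_mid (a point): Another such vial, same point and axes; may be absent.
- vial6_mid (a point): Another such vial, same point and axes; may be absent.
There are look-alikes about, which are no part of the job. Leave any brown or purple look-alike of the part that bears vial6_mid alone.

How it is judged:
By the outcome, as a careful person would: the job done as asked, in the order asked, and still so for the second after the job is handed in, with the robot touching nothing.
Of vial1, vial2, vial3, vial4, vial5, vial6 only 3 to 5 are there at a start; the rules pass over those that are not, and their reading is None.
At some moment in a run one of vial1, vial2, vial3, vial4, vial5, vial6 may be knocked a few centimetres aside while the robot is not near it.
It also fails if it takes over 210 s, if anything falls off the work surface, if the arm or the gripper's body presses on something with over 40 N, if the wrist force passes 120 N, or if a joint passes its speed limit or range.

### The arm

A 6-joint arm with a two-finger parallel gripper is mounted at the origin on the work surface. World frame = base frame: x ahead of the robot, y to its left, z up, the work surface at z = 0. Lengths are in m, angles in rad, forces in N, time in s.
With the tool pointing down it reaches from about 0.3 to 0.775 m from the base axis. Payload 14.6 kg.
Tool frame: the origin (TCP) lies at the very end of the fingers, on their centre line; the grasp point (between the pads) lies 19 mm behind it; x points along the fingers, y is the direction in which the jaws open and shut, and the axes are right-handed (so a half turn about x gives the same grasp; the last joint's range is limited). The gripper opens to 94 mm and grips with 3 to 60 N. Pads are 16 mm wide; open, the fingers measure 119 mm over their backs; the gripper's body (75 mm by 177 mm) begins 78 mm behind the grasp point.
Start: joints at [-1.247, 0.3, 1.521, -0, 1.321, -0.067], TCP at [0.21, -0.509, 0.173] pointing down, gripper open.
Joint ranges: [-3.03, 3.03], [-0.79, 2.21], [0.23, 2.52], [-1.04, 4.18], [0, 3.07], [-2.55, 2.55]. Speed limits (rad/s): [2.22, 2.22, 2.57, 3.14, 3.14, 3.14].

### API

Orientations are given as [roll, pitch, yaw] about the fixed x, y, z axes, in that order (R = Rz(yaw) Ry(pitch) Rx(roll)).
In Python, from station import ctrl, viewer, hand_in gives the robot as it stands. The module is installed in compiled form; this text tells all that it offers.
- The arm moves only by the tool play_rows, never from a script. Its argument "deltas" is a list that holds one entry, the list of rows, each a list of 7 numbers: the shift along the tool's x, y, z in mm, then the turn, a rotation vector about the tool's x, y, z in rad, then the finger opening in mm, from 0 to 94. In form: [[[dx, dy, dz, ax, ay, az, gripper], ...]]. A call has 1 to 10 rows; each row shifts and turns the commanded pose from where the row before left it, along the tool's axes as they then stand; what a row does not reach is not made up. A row lasts 1/10 s, in which the tool goes at most 50 mm and 8.59 degrees, less where a joint would pass 70% of its speed; a pose out of reach is approached as far as the arm can. A call with a gripper value outside its range is refused whole. The fingers move at their own pace and stop on an object; "grip_force" is the grip in N (left out, the last holds). Time passes only in rows, so rows that do not move let the fingers close. It gives the time, the measured TCP pose, the force and the opening at its end, in the units of the state.
- ctrl.get_obs(): the state, without advancing time (a new reading comes with each control period).
- viewer.camera(name): name is "side" or "top" or "wrist"; returns a dict with "img" (480x640x3 uint8, red, green, blue), "fx", "fy", "cx", "cy" (pixels), "distortion" ([k1, k2, p1, p2, k3] as OpenCV has them; the pictures are not rectified), "rvec" (rotation vector, rad) and "tvec" (3), from world to camera coordinates, as OpenCV has them. Camera axes: x right, y down, z forward; pixel columns grow to the right and rows downward; lengths in m; the calibration is good to about 2 mm. A picture is of the moment at which its call begins. There is no depth.
- hand_in(): hands the job in, once; it reports no verdict.
The state is a dict: "time_s": time; "qpos": joint angles; "joint_vel": joint speeds; "tau": joint torques, N m; "ee_pos": TCP position; "eef_rot": TCP orientation; "force": force on the tool from outside, world axes, zero at the start; "moment": the same for the moment, N m; "grip_width": finger opening in m.
Only numpy, scipy, OpenCV 4.12 (cv2) and the standard library are available. Lean on these libraries where they do the work, as an engineer would, in place of code of your own. Each camera call takes 0.05 s, during which the arm holds its last target.

## Working session

There is one attempt and no reset: what is moved stays moved. The work goes in short steps, Python scripts to look and compute and a tool call to move; the robot and the scene stay as the last step left them, time stands still between calls to the robot, and variables do not carry over. Pictures are saved under pics/ and viewed, and the job is handed in when it is done.

Besides the shell and the picture viewer there is one more tool, called by a JSON object that holds its "method" and its "body", one argument or row to a line. play_rows: Moves the arm, as the interface text tells. Its arguments: {"type":"object","properties":{"deltas":{"type":"array","items":{"type":"array","items":{"type":"array","items":{"type":"number"}}}},"grip_force":{"type":"number"}},"required":["deltas"]}

```bash
mkdir -p pics; ls; cat > h.py <<'E'
import numpy as np, cv2
from scipy.spatial.transform import Rotation as R
from station import ctrl, viewer, hand_in
def cam(n):
    c=viewer.camera(n); c['K']=np.array([[c['fx'],0,c['cx']],[0,c['fy'],c['cy']],[0,0,1.]]); c['D']=np.array(c['distortion'],float)
    c['R']=cv2.Rodrigues(np.array(c['rvec'],float))[0]; c['t']=np.array(c['tvec'],float).ravel(); c['o']=-c['R'].T@c['t']; return c
def save(c,n,crop=None,s=1):
    im=c['img'][:,:,::-1]
    if crop: x0,y0,x1,y1=crop; im=im[y0:y1,x0:x1]
    if s!=1: im=cv2.resize(im,None,fx=s,fy=s,interpolation=cv2.INTER_CUBIC)
    cv2.imwrite('pics/'+n+'.png',im)
def ray(c,px):
    p=cv2.undistortPoints(np.array(px,float).reshape(-1,1,2),c['K'],c['D']).reshape(-1,2)
    d=np.c_[p,np.ones(len(p))]@c['R']; return d
def onz(c,px,z):
    d=ray(c,px); return c['o']+d*((z-c['o'][2])/d[:,2])[:,None]
def proj(c,P):
    return cv2.projectPoints(np.array(P,float).reshape(-1,1,3),cv2.Rodrigues(c['R'])[0],c['t'],c['K'],c['D'])[0].reshape(-1,2)
def tri(c1,p1,c2,p2):
    d1=ray(c1,[p1])[0];d2=ray(c2,[p2])[0];d1/=np.linalg.norm(d1);d2/=np.linalg.norm(d2)
    A=np.c_[d1,-d2];s=np.linalg.lstsq(A,c2['o']-c1['o'],rcond=None)[0]
    a=c1['o']+s[0]*d1;b=c2['o']+s[1]*d2
    return (a+b)/2,np.linalg.norm(a-b)
E
python3 - <<'E'
from h import *
for n in ['top','side','wrist']:
    c=cam(n); save(c,n+'0'); print(n,c['o'].round(3),c['R'].round(2).tolist(),c['fx'])
o=ctrl.get_obs(); print(o)
E
```

```text
pics
top [ 0.523 -0.054  1.205] [[-0.02, -1.0, 0.02], [-1.0, 0.02, -0.07], [0.07, -0.02, -1.0]] 442.93292551250823
side [0.442 0.907 1.103] [[-0.99, -0.15, 0.0], [-0.11, 0.72, -0.69], [0.1, -0.68, -0.73]] 555.0912486910963
wrist [ 0.275 -0.482  0.384] [[0.38, -0.92, -0.0], [-0.9, -0.37, 0.24], [-0.23, -0.09, -0.97]] 398.5447052605988
{'time_s': 0.15, 'qpos': array([-1.24657789e+00,  3.00298951e-01,  1.52143152e+00, -4.16635942e-05,
        1.32069915e+00, -6.65699919e-02]), 'joint_vel': array([-0.00137294, -0.00294569, -0.00219378, -0.00027384, -0.00098904,
       -0.00095401]), 'tau': array([ 3.00235821e-03, -5.31952572e+01, -3.52820313e+01,  7.10213953e-02,
        2.36377650e-02, -5.97275471e-05]), 'ee_pos': array([ 0.20943406, -0.50832082,  0.17294405]), 'eef_rot': array([-1.58918363,  1.56995838,  1.94320779]), 'force': array([0.63426416, 0.18970017, 0.37435153]), 'moment': array([ 0.03974026, -0.0308198 , -0.01553448]), 'grip_width': 0.09415637595191811}
```

View pics/top0.png

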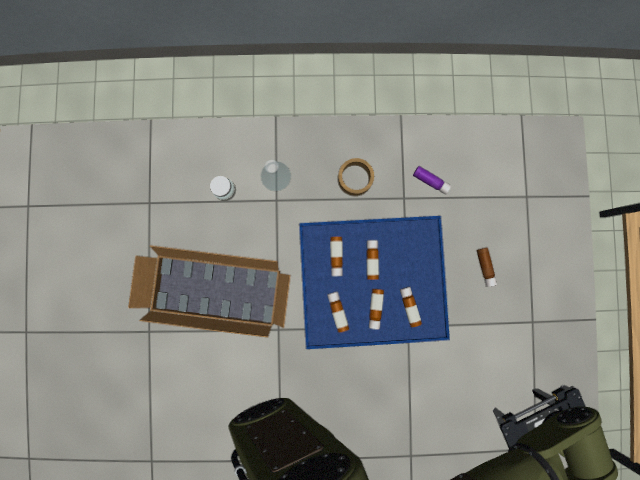

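View pics/side0.png

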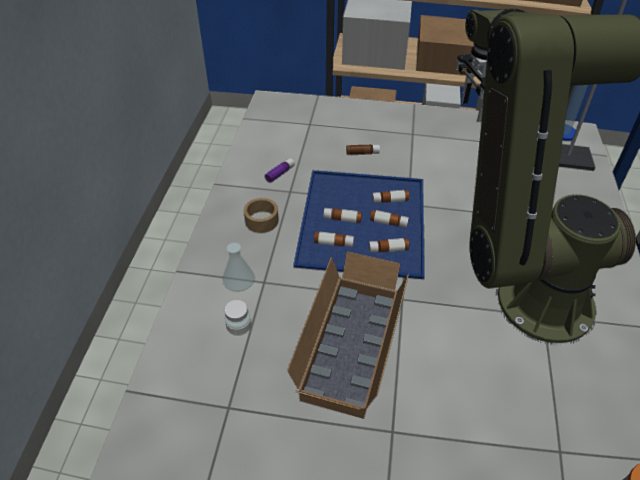

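View pics/wrist0.png

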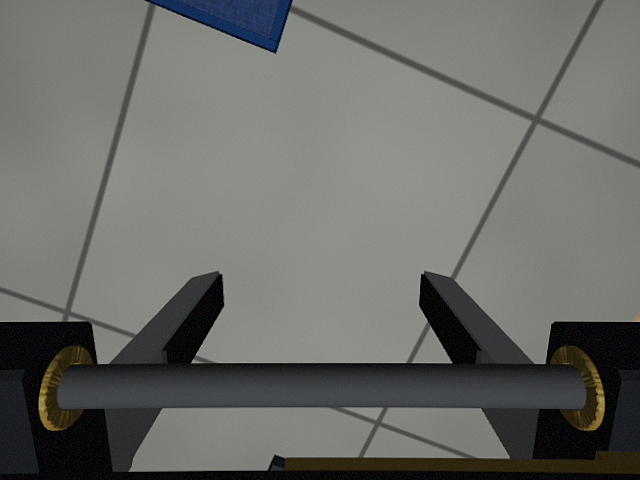

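Candidates in the top view:
- On the mat, amber with label and white cap: (336,256), (373,260), (338,312), (376,309) and (412,307). These are the five I want.
- Off the mat: brown look-alike at (486,266) and purple look-alike at (432,180). I leave both alone.
- Jar cap at (222,187): also left alone.

I'll check the choice in a close crop and measure.

```bash
cat >> h.py <<'E'
def vials(c,mat):
    """mat: 4 world corners. non-blue blobs inside the mat"""
    hsv=cv2.cvtColor(c['img'],cv2.COLOR_RGB2HSV)
    m=np.zeros(c['img'].shape[:2],np.uint8); cv2.fillConvexPoly(m,proj(c,mat).astype(np.int32),255)
    blue=cv2.inRange(hsv,(100,110,20),(130,255,255))
    k=cv2.morphologyEx(cv2.bitwise_and(m,cv2.bitwise_not(blue)),cv2.MORPH_OPEN,np.ones((3,3)))
    cs=cv2.findContours(k,cv2.RETR_EXTERNAL,cv2.CHAIN_APPROX_NONE)[0]
    return [cv2.minAreaRect(q) for q in cs if cv2.contourArea(q)>150],k
E
python3 - <<'E'
from h import *
t=cam('top'); s=cam('side')
hsv=cv2.cvtColor(t['img'],cv2.COLOR_RGB2HSV)
b=cv2.inRange(hsv,(100,110,20),(130,255,255)); b[:180]=0;b[:,:290]=0;b[380:]=0
r=cv2.minAreaRect(max(cv2.findContours(cv2.morphologyEx(b,cv2.MORPH_CLOSE,np.ones((25,25))),0,2)[0],key=cv2.contourArea))
mat=onz(t,cv2.boxPoints(r),.008); print('mat',mat.round(3).tolist())
cc=mat.mean(0); inn=cc+(mat-cc)*.9; np.save('mat.npy',inn)
rt,k1=vials(t,inn); rs,k2=vials(s,inn)
for q in rt:
    p=onz(t,[q[0]],.019)[0]; bp=onz(t,cv2.boxPoints(q),.019); e=[bp[1]-bp[0],bp[2]-bp[1]]; e.sort(key=np.linalg.norm)
    a=np.degrees(np.arctan2(e[1][1],e[1][0]))%180
    # match side
    ps=proj(s,[p])[0]; j=min(rs,key=lambda w:np.hypot(*(np.array(w[0])-ps)))
    print('top px',np.round(q[0],1),'xy',p.round(4),'L',np.linalg.norm(e[1]).round(3),np.linalg.norm(e[0]).round(3),'ang',a.round(1),'tri',[np.round(v,4) for v in tri(t,q[0],s,j[0])])
save(t,'vcrop',(290,205,510,360),3.4)
save(t,'ctop',(120,235,300,345),4.4); save(s,'cside',(270,240,430,425),3.2)
E
```

```text
mat [[0.65, -0.013, 0.008], [0.665, -0.406, 0.008], [0.322, -0.413, 0.008], [0.313, -0.025, 0.008]]
top px [337.9 311.8] xy [ 0.4098 -0.1124  0.019 ] L 0.11 0.035 ang 15.5 tri [array([ 0.4103, -0.1122,  0.0223]), np.float64(0.0005)]
top px [375.9 308.9] xy [ 0.415  -0.2142  0.019 ] L 0.108 0.035 ang 173.3 tri [array([ 0.4159, -0.2138,  0.0216]), np.float64(0.0012)]
top px [410.3 306.8] xy [ 0.4183 -0.307   0.019 ] L 0.109 0.034 ang 17.0 tri [array([ 0.4184, -0.3064,  0.0221]), np.float64(0.0003)]
top px [372.5 259.5] xy [ 0.5471 -0.2087  0.019 ] L 0.105 0.035 ang 178.4 tri [array([ 0.5474, -0.2085,  0.021 ]), np.float64(0.0007)]
top px [336. 256.] xy [ 0.5586 -0.1109  0.019 ] L 0.107 0.032 ang 178.6 tri [array([ 0.5583, -0.1107,  0.0222]), np.float64(0.0005)]
```

View pics/vcrop.png

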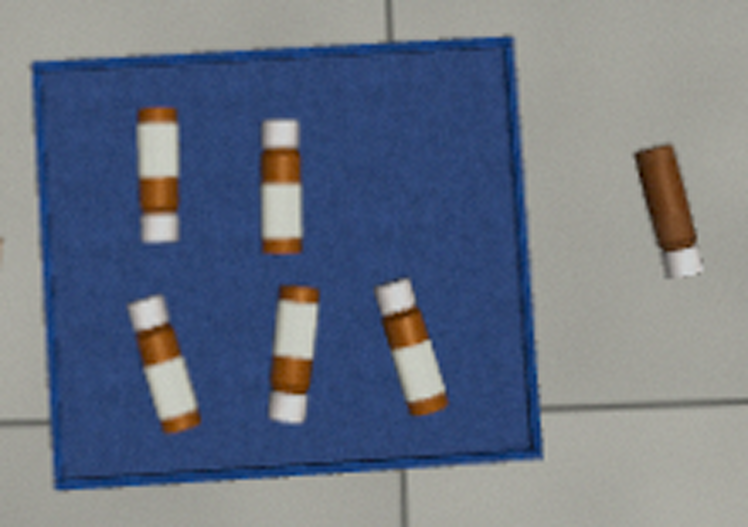

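View pics/ctop.png

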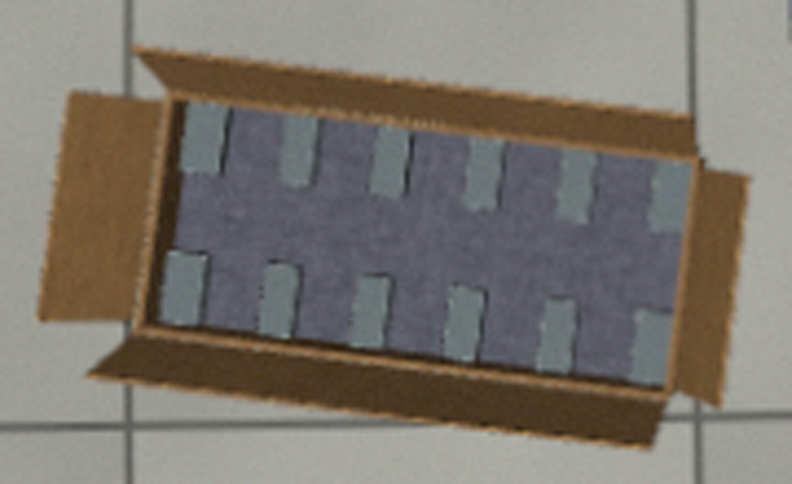

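View pics/cside.png

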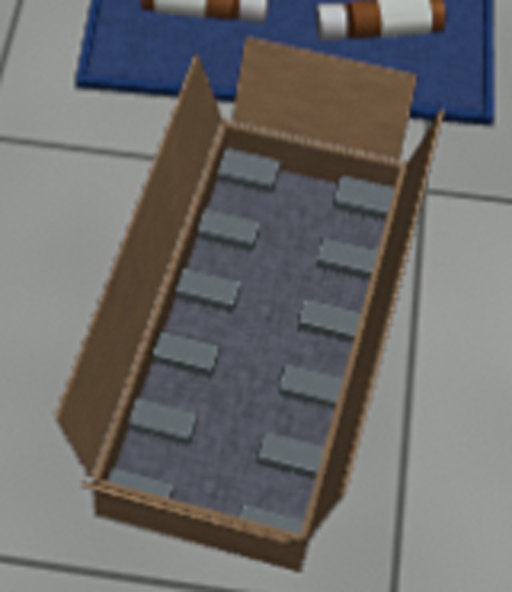

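The crop confirms the five amber labelled vials, at crop pixels (158,175), (282,187), (165,365), (295,355) and (412,347). The plain brown one at (668,210) lies off the mat. Next I measure the carton from its foam blocks and rim in both views.

```bash
python3 - <<'E'
from h import *
t=cam('top'); s=cam('side')
for P in [(165,290),(190,290),(210,300)]: print(t['img'][235+int(P[1]/4.4),120+int(P[0]/4.4)])
def blocks(c,poly,th):
    m=np.zeros((480,640),np.uint8); cv2.fillConvexPoly(m,np.array(poly,np.int32),255)
    g=c['img'].astype(int); k=((g[:,:,1]-g[:,:,2]>-6)&(g.max(2)-g.min(2)<35)&(g[:,:,1]>th)).astype(np.uint8)*255
    k=cv2.bitwise_and(k,m); n,l,st,ce=cv2.connectedComponentsWithStats(k)
    return [(ce[i].round(1).tolist(),int(st[i,4])) for i in range(1,n) if st[i,4]>25]
pt=np.array([(178,98),(697,160),(668,393),(142,326)])/4.4+[120,235]
ps=np.array([(228,130),(405,165),(305,535),(98,482)])/3.2+[270,240]
bt=blocks(t,pt,90); bs=blocks(s,ps,90)
print(len(bt),bt);print(len(bs),bs)
for ce,_ in bt:
    p=onz(t,[ce],.02)[0]; q=proj(s,[p])[0]
    j=min(bs,key=lambda w:np.hypot(*(np.array(w[0])-q)))
    print(p.round(4),np.round(q,1),j,tri(t,ce,s,j[0])[0].round(4))
for z in (.046,.05):
  w=onz(t,np.array([(170,96),(699,159),(668,395),(137,328)])/4.4+[120,235],z); print(w.round(4).tolist(), [np.linalg.norm(w[i]-w[(i+1)%4]).round(3) for i in range(4)], w.mean(0))
E
```

```text
[108 114 112]
[106 116 118]
[83 85 94]
12 [([165.7, 265.8], 146), ([187.2, 268.6], 117), ([208.2, 271.1], 126), ([229.3, 273.6], 128), ([250.6, 276.3], 128), ([271.7, 279.1], 144), ([161.1, 300.0], 135), ([182.8, 302.8], 123), ([203.5, 305.4], 119), ([224.8, 307.7], 126), ([246.0, 310.6], 128), ([267.5, 313.2], 143)]
12 [([347.4, 291.6], 126), ([383.6, 300.2], 131), ([341.2, 310.2], 116), ([378.6, 319.3], 120), ([334.7, 329.1], 126), ([372.8, 338.8], 129), ([327.7, 349.1], 141), ([367.2, 359.4], 145), ([320.4, 370.1], 150), ([360.8, 380.7], 152), ([313.7, 390.7], 86), ([354.8, 402.0], 95)]
[0.5413 0.3464 0.02  ] [312.1 393.5] ([313.7, 390.7], 86) [0.5397 0.3436 0.0279]
[0.5328 0.2881 0.02  ] [320.1 370.5] ([320.4, 370.1], 150) [0.5325 0.2878 0.0211]
[0.5251 0.2316 0.02  ] [327.3 349.3] ([327.7, 349.1], 141) [0.5247 0.2314 0.0206]
[0.5174 0.175  0.02  ] [334.1 329.2] ([334.7, 329.1], 126) [0.5167 0.1748 0.0206]
[0.5091 0.1182 0.02  ] [340.7 310.2] ([341.2, 310.2], 116) [0.5085 0.1181 0.02  ]
[0.5005 0.062  0.02  ] [347.1 292.3] ([347.4, 291.6], 126) [0.5002 0.0617 0.0227]
[0.4502 0.35
[... 197 characters left out ...]
359.4], 145) [0.4335 0.2447 0.0208]
[0.4271 0.188  0.02  ] [372.1 338.9] ([372.8, 338.8], 129) [0.4263 0.1879 0.0203]
[0.4184 0.1316 0.02  ] [377.9 319.5] ([378.6, 319.3], 120) [0.4176 0.1315 0.0207]
[0.4104 0.0746 0.02  ] [383.1 300.9] ([383.6, 300.2], 131) [0.4101 0.0743 0.0224]
[[0.5648, 0.3564, 0.046], [0.5214, 0.0405, 0.046], [0.3827, 0.0611, 0.046], [0.4273, 0.3767, 0.046]] [np.float64(0.319), np.float64(0.14), np.float64(0.319), np.float64(0.139)] [0.47406519 0.20867788 0.046     ]
[[0.5647, 0.355, 0.05], [0.5214, 0.0401, 0.05], [0.3832, 0.0607, 0.05], [0.4276, 0.3753, 0.05]] [np.float64(0.318), np.float64(0.14), np.float64(0.318), np.float64(0.139)] [0.47423461 0.20777214 0.05      ]
```

```bash
cat >> h.py <<'E'
C=np.array([.475,.209]); YAW=np.radians(-7.9)
XH=np.array([np.cos(YAW),np.sin(YAW)]); YH=np.array([-np.sin(YAW),np.cos(YAW)])
def cw(x,y,z): return np.r_[C+x*XH+y*YH,z]
def plan(Tpos,phi,cur=None):
    """deltas to go from the current pose to TCP Tpos, pointing down, jaw axis at phi deg (mod 180); shift in current tool axes, turn rotvec"""
    o=ctrl.get_obs(); p=np.array(o['ee_pos']); r=R.from_euler('xyz',o['eef_rot'])
    if cur is not None: p,r=cur
    best=None
    for k in (0,180):
        f=np.radians(phi+k); y=np.array([np.cos(f),np.sin(f),0]); x=np.array([0,0,-1.]); T=R.from_matrix(np.c_[x,y,np.cross(x,y)])
        rv=(r.inv()*T).as_rotvec()
        if best is None or np.linalg.norm(rv)<np.linalg.norm(best[0]): best=(rv,T)
    d=r.inv().apply(np.array(Tpos)-p)*1000; rv=best[0]
    print('to',np.round(Tpos,4),'shift mm (old axes)',d.round(1),'(new axes)',(best[1].inv().apply(np.array(Tpos)-p)*1000).round(1),'turn',rv.round(4)); return np.array(Tpos),best[1]
def st():
    o=ctrl.get_obs(); m=R.from_euler('xyz',o['eef_rot']).as_matrix()
    print('t',round(o['time_s'],2),'p',np.round(o['ee_pos'],4),'down',m[:,0].round(3),'jawphi',np.degrees(np.arctan2(m[1,1],m[0,1])).round(1),'F',np.round(o['force'],1),'w',round(o['grip_width'],4),'q',np.round(o['qpos'],2)); return o
E
python3 - <<'E'
from h import *
st()
t=cam('top'); s=cam('side'); f=lambda a:np.array(a)/4.4+[120,235]; g=lambda a:np.array(a)/3.2+[270,240]
def loc(P): d=P[:2]-C; return np.round([d@XH,d@YH,P[2]],4)
for n,a,b in [('farL',(133,45),(58,412)),('farR',(690,117),(197,60)),('nearL',(88,377),(343,490)),('nearR',(652,448),(440,115)),('rightF',(748,176),(247,40)),('rightN',(718,406),(414,75))]:
    P,e=tri(t,f(a),s,g(b)); print(n,loc(P),round(e,4))
# left flap: angle from the top view
for a in [(68,92),(40,320)]:
    best=min(np.arange(1.5,2.71,.01),key=lambda q:abs(loc(onz(t,[f(a)],.046+.072*np.sin(q))[0])[1]-(.161-.072*np.cos(q)))); print('left',best)
    P=np.array(onz(t,[f(a)],.046+.072*np.sin(best))[0]);print(loc(P))
plan([.4098,-.1124,.1],15.5+90)
E
```

```text
t 0.35 p [ 0.2095 -0.5085  0.1732] down [-0.  0. -1.] jawphi -67.6 F [ 0.  -0.   0.6] w 0.0941 q [-1.25  0.3   1.52  0.    1.32 -0.07]
farL [0.0942 0.1568 0.1196] 0.0026
farR [ 0.0922 -0.1581  0.1125] 0.0009
nearL [-0.0908  0.1576  0.1191] 0.0004
nearR [-0.092  -0.1591  0.1116] 0.001
rightF [ 0.0631 -0.194   0.106 ] 0.0011
rightN [-0.0656 -0.1928  0.1099] 0.0005
left 2.0500000000000007
[0.0648 0.1943 0.1099]
left 2.0200000000000005
[-0.0642  0.1923  0.1109]
to [ 0.4098 -0.1124  0.1   ] shift mm (old axes) [  73.3 -289.9 -336.1] (new axes) [  73.3 -328.1 -298.9] turn [0.1203 0.     0.0002]
```

```bash
python3 - <<'E'
from h import *
a=plan([.4184,-.3067,.100],17+90)
b=plan([.4184,-.3067,.007],17+90,a)
c=plan([.4184,-.3067,.180],82.1,b)
d=plan(cw(0,.114,.180),82.1,c)
E
```

```text
to [ 0.4184 -0.3067  0.1   ] shift mm (old axes) [  73.3 -107.  -270. ] (new axes) [  73.3 -131.9 -258.8] turn [0.0941 0.     0.0002]
to [ 0.4184 -0.3067  0.007 ] shift mm (old axes) [93.  0. -0.] (new axes) [93.  0. -0.] turn [0. 0. 0.]
to [ 0.4184 -0.3067  0.18  ] shift mm (old axes) [-173.    0.    0.] (new axes) [-173.    0.    0.] turn [0.4346 0.     0.    ]
to [0.4907 0.3219 0.18  ] shift mm (old axes) [   0.  -632.6   14.8] (new axes) [   0.  -632.6   14.8] turn [0. 0. 0.]
```

{"method": "play_rows", "body": {
  "deltas": [
    [[0,0,0,0.094,0,0,94],[4,-15,-29,0,0,0,94],[5,-15,-29,0,0,0,94],[8,-15,-29,0,0,0,94],[8,-15,-29,0,0,0,94],[8,-15,-29,0,0,0,94],[8,-15,-29,0,0,0,94],[12,-15,-29,0,0,0,94],[10,-14,-29,0,0,0,94],[10,-13,-27,0,0,0,94]]
  ],
  "grip_force": 15
}}

```text
time_s: 1.45
ee_pos: [0.4195, -0.3054, 0.1]
eef_rot: [2.441, 1.571, -0.403]
force: [1.0, -0.7, -0.2]
grip_width: 0.0941
```

```bash
python3 - <<'E'
from h import *
w=cam('wrist'); save(w,'w1'); st()
m=np.load('mat.npy'); r,_=vials(w,m); print([ (np.round(q[0]),np.round(q[1])) for q in r])
print(proj(w,[[.4184,-.3067,.019]]), proj(w,[ctrl.get_obs()['ee_pos']]))
plan([.4184,-.3067,.007],17+90)
E
```

```text
t 1.5 p [ 0.4212 -0.3027  0.0984] down [-0.001  0.002 -1.   ] jawphi -72.9 F [ 1.3  2.5 -2.4] w 0.094 q [-0.69  0.31  1.69  0.    1.14  0.58]
[(array([327., 237.]), array([ 43., 144.])), (array([204., 216.]), array([ 68., 174.])), (array([ 62., 166.]), array([161.,  54.])), (array([232.,  45.]), array([ 53., 104.])), (array([82., 19.]), array([38., 57.]))]
[[321.45196401 236.46032711]] [[316.12743251 263.7591442 ]]
to [ 0.4184 -0.3067  0.007 ] shift mm (old axes) [91.4  3.2  3.8] (new axes) [91.4  3.   3.8] turn [0.0019 0.0003 0.002 ]
```

View pics/w1.png

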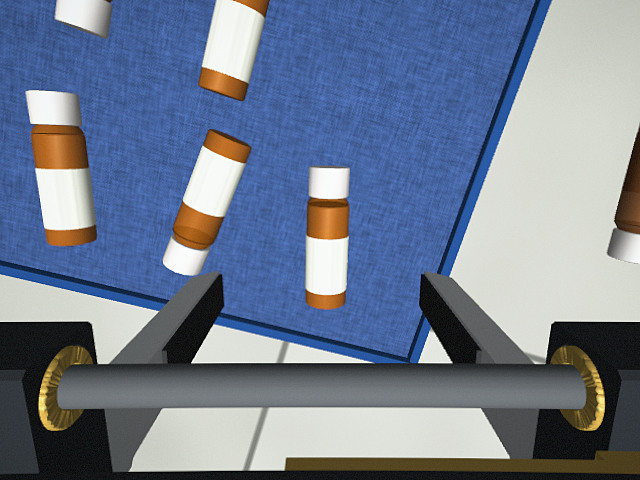

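{"method": "play_rows", "body": {
  "deltas": [
    [[0,0,0,0,0,0,70],[15,0,0,0,0,0,70],[20,0,0,0,0,0,70],[20,0,0,0,0,0,70],[20,0,0,0,0,0,70],[12,0,0,0,0,0,70],[6,0,0,0,0,0,70],[0,0,0,0,0,0,70],[0,0,0,0,0,0,70]]
  ]
}}

```text
time_s: 2.4
ee_pos: [0.4188, -0.307, 0.0081]
eef_rot: [2.106, 1.57, -0.739]
force: [0.2, -0.6, -0.6]
grip_width: 0.0702
```

```bash
python3 - <<'E'
from h import *
w=cam('wrist'); save(w,'w2'); st()
plan([.4184,-.3067,.007],17+90)
E
```

```text
t 2.45 p [ 0.4189 -0.307   0.0082] down [ 0.001 -0.001 -1.   ] jawphi -73.0 F [-0.1  0.8  0.3] w 0.0696 q [-0.7   0.43  1.76 -0.    0.94  0.57]
to [ 0.4184 -0.3067  0.007 ] shift mm (old axes) [ 1.2 -0.4  0.4] (new axes) [ 1.2 -0.4  0.4] turn [ 0.     -0.0007 -0.0012]
```

View pics/w2.png

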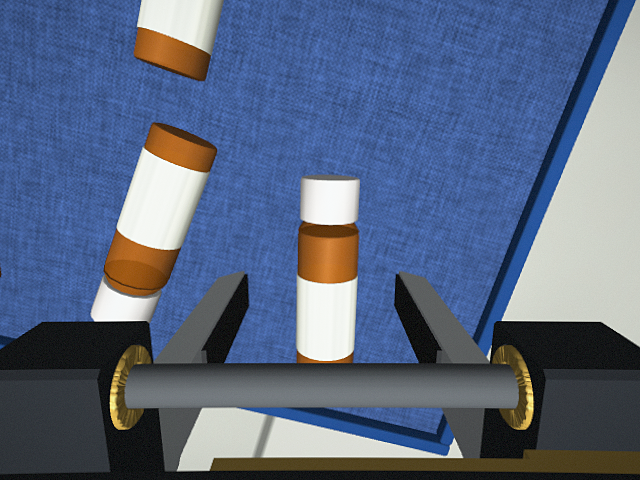

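{"method": "play_rows", "body": {
  "deltas": [
    [[0,0,0,0,0,0,28],[0,0,0,0,0,0,28],[0,0,0,0,0,0,28],[0,0,0,0,0,0,28],[-5,0,0,0,0,0,28],[-15,0,0,0,0,0,28],[-25,0,0,0,0,0,28],[-30,0,0,0,0,0,28],[-30,0,0,0,0,0,28],[-30,0,0,0,0,0,28]]
  ]
}}

```text
time_s: 3.45
ee_pos: [0.4185, -0.3064, 0.144]
eef_rot: [2.122, 1.571, -0.723]
force: [0.8, -0.3, 0.5]
grip_width: 0.0284
```

{"method": "play_rows", "body": {
  "deltas": [
    [[-25,0,0,0.145,0,0,28],[-12,0,0,0.145,0,0,28],[0,0,0,0.145,0,0,28],[0,-10,0,0,0,0,28],[0,-20,0,0,0,0,28],[0,-30,0,0,0,0,28],[0,-30,0,0,0,0,28],[0,-30,0,0,0,0,28],[0,-30,0,0,0,0,28],[0,-30,0,0,0,0,28]]
  ]
}}

```text
time_s: 4.45
ee_pos: [0.443, -0.1264, 0.1792]
eef_rot: [-0.321, 1.57, 2.687]
force: [-0.3, -0.2, -0.4]
grip_width: 0.0279
```

```bash
python3 - <<'E'
from h import *
w=cam('wrist'); save(w,'w3'); st()
plan(cw(0,.114,.18),82.1)
E
```

```text
t 4.5 p [ 0.4434 -0.1234  0.1793] down [-0.     0.001 -1.   ] jawphi -97.5 F [-0.1  0.8  0. ] w 0.0283 q [-0.35  0.09  1.75  0.    1.29  1.35]
to [0.4907 0.3219 0.18  ] shift mm (old axes) [-2.000e-01 -4.477e+02  1.160e+01] (new axes) [  -0.7 -447.6   14.4] turn [0.0061 0.0003 0.0011]
```

View pics/w3.png

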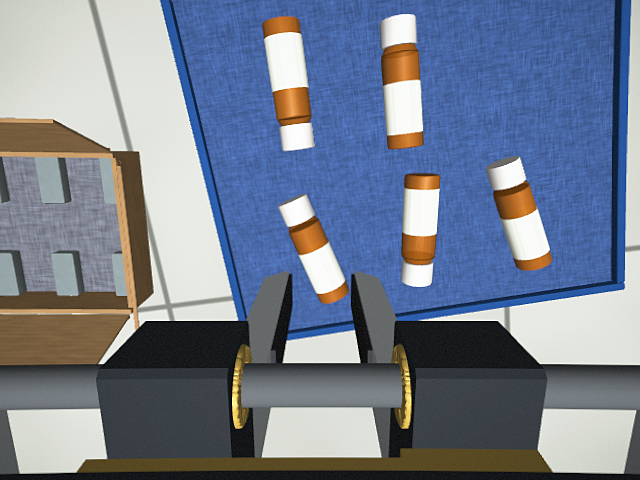

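The fingers closed to 28 mm without holding the vial, because I lifted before they had finished closing. It still lies at (517,215). From now on I'll wait and check the opening before lifting. The nearest vial comes next.

```bash
python3 - <<'E'
from h import *
st();t=cam('top'); save(t,'t2',(200,180,520,400),2.4)
m=np.load('mat.npy'); r,_=vials(t,m)
for q in r:
    bp=onz(t,cv2.boxPoints(q),.019); e=[bp[1]-bp[0],bp[2]-bp[1]]; e.sort(key=np.linalg.norm)
    print(onz(t,[q[0]],.02)[0].round(4),np.linalg.norm(e[1]).round(3),np.linalg.norm(e[0]).round(3),(np.degrees(np.arctan2(e[1][1],e[1][0]))%180).round(1))
plan([.4103,-.1122,.10],15.5+90)
E
```

```text
t 4.5 p [ 0.4434 -0.1234  0.1793] down [-0.     0.001 -1.   ] jawphi -97.5 F [-0.1  0.8  0. ] w 0.0283 q [-0.35  0.09  1.75  0.    1.29  1.35]
[ 0.4185 -0.3072  0.02  ] 0.109 0.034 16.1
[ 0.4095 -0.1556  0.02  ] 0.236 0.147 91.8
[ 0.5471 -0.2077  0.02  ] 0.106 0.035 0.3
[ 0.5586 -0.1108  0.02  ] 0.107 0.032 178.6
to [ 0.4103 -0.1122  0.1   ] shift mm (old axes) [79.3 -8.6 34.4] (new axes) [ 79.3 -21.4  28.3] turn [-4.011e-01  2.000e-04  6.000e-04]
```

View pics/t2.png

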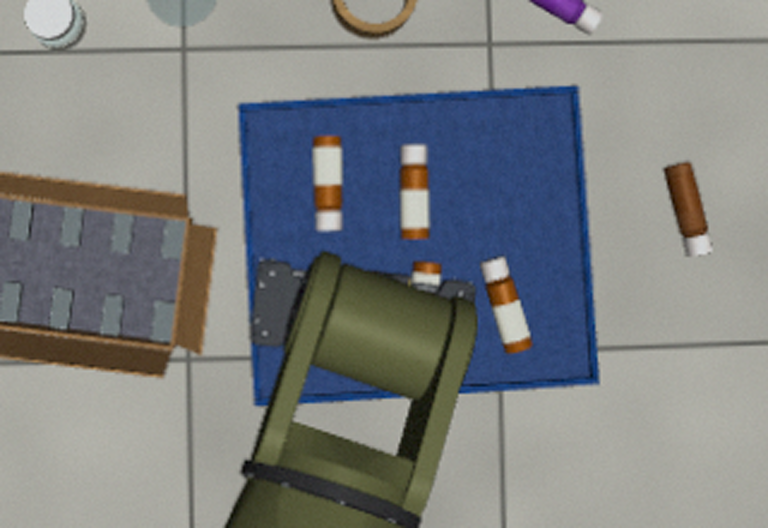

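{"method": "play_rows", "body": {
  "deltas": [
    [[0,0,0,-0.134,0,0,70],[0,0,0,-0.134,0,0,70],[0,0,0,-0.134,0,0,70],[0,0,0,0,0,0,70],[0,0,0,0,0,0,70]]
  ]
}}

```text
time_s: 5.05
ee_pos: [0.4432, -0.1283, 0.1793]
eef_rot: [-0.503, 1.571, 2.9]
force: [-0.3, 0.7, 0.2]
grip_width: 0.0643
```

```bash
python3 - <<'E'
from h import *
st();a=plan([.4103,-.1122,.10],15.5+90)
E
```

```text
t 5.05 p [ 0.4432 -0.1283  0.1793] down [-0.  0. -1.] jawphi -75.0 F [-0.3  0.7  0.2] w 0.0643 q [-0.36  0.1   1.75 -0.    1.29  0.95]
to [ 0.4103 -0.1122  0.1   ] shift mm (old axes) [ 79.3 -24.   27.6] (new axes) [ 79.3 -24.3  27.4] turn [-0.0088  0.0002  0.0001]
```

{"method": "play_rows", "body": {
  "deltas": [
    [[10,-8,9,-0.009,0,0,60],[20,-8,9,0,0,0,60],[25,-8,9,0,0,0,60],[30,0,0,0,0,0,60],[30,0,0,0,0,0,60],[25,0,0,0,0,0,60],[20,0,0,0,0,0,60],[12,0,0,0,0,0,60],[0,0,0,0,0,0,60],[0,0,0,0,0,0,60]]
  ]
}}

```text
time_s: 6.05
ee_pos: [0.4113, -0.1125, 0.0079]
eef_rot: [2.52, 1.57, -0.349]
force: [0.1, 0.2, -0.0]
grip_width: 0.0599
```

```bash
python3 - <<'E'
from h import *
st();a=plan([.4103,-.1122,.007],15.5+90)
w=cam('wrist'); save(w,'w4')
E
```

```text
t 6.05 p [ 0.4113 -0.1125  0.0079] down [ 0. -0. -1.] jawphi -74.4 F [ 0.1  0.2 -0. ] w 0.0599 q [-0.35  0.26  2.01  0.    0.87  0.95]
to [ 0.4103 -0.1122  0.007 ] shift mm (old axes) [ 0.9 -0.5  0.9] (new axes) [ 0.9 -0.5  0.9] turn [ 0.0015 -0.0004 -0.0003]
```

View pics/w4.png

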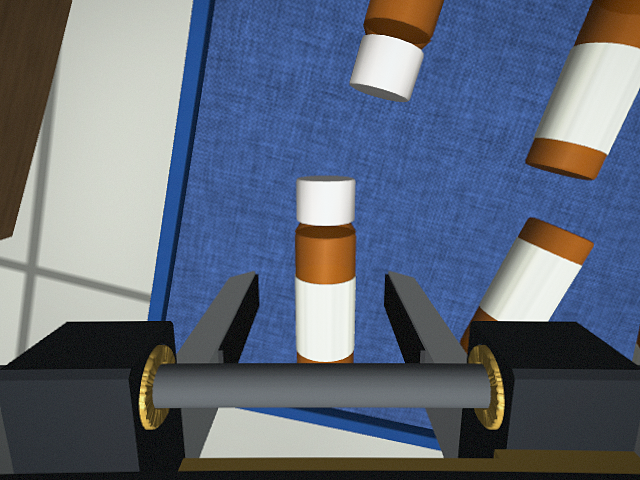

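Fingers stand either side of the vial (fingertips at columns 258 and 385, vial at 326). I close and check the opening before lifting.

{"method": "play_rows", "body": {
  "deltas": [
    [[0,0,0,0,0,0,20],[0,0,0,0,0,0,20],[0,0,0,0,0,0,20],[0,0,0,0,0,0,20],[0,0,0,0,0,0,20],[0,0,0,0,0,0,20],[0,0,0,0,0,0,20]]
  ]
}}

```text
time_s: 6.8
ee_pos: [0.4109, -0.1123, 0.0073]
eef_rot: [-0.552, 1.571, 2.862]
force: [0.4, 0.6, -0.3]
grip_width: 0.02
```

```bash
python3 - <<'E'
from h import *
st(); a=plan([.4103,-.1122,.18],82.1); b=plan(cw(0,.114,.18),82.1,a)
E
```

```text
t 6.8 p [ 0.4109 -0.1123  0.0073] down [-0.  0. -1.] jawphi -74.4 F [ 0.4  0.6 -0.3] w 0.02 q [-0.35  0.26  2.01 -0.    0.87  0.95]
to [ 0.4103 -0.1122  0.18  ] shift mm (old axes) [-172.7   -0.3    0.6] (new axes) [-172.7   -0.     0.6] turn [4.108e-01 1.000e-04 0.000e+00]
to [0.4907 0.3219 0.18  ] shift mm (old axes) [   0.  -441.   -19.9] (new axes) [   0.  -441.   -19.9] turn [0. 0. 0.]
```

```bash
python3 - <<'E'
from h import *
w=cam('wrist'); save(w,'w5'); o=ctrl.get_obs(); print(proj(w,[o['ee_pos'],[.4103,-.1122,.019],[.4103,-.1122,.026]]))
s=cam('side'); save(s,'s5',(280,120,480,320),3); print(proj(s,[o['ee_pos']]))
E
```

```text
[[319.89259207 268.7531946 ]
 [319.23689163 276.82081944]
 [319.1591095  281.43523687]]
[[387.84680081 248.46561952]]
```

View pics/w5.png

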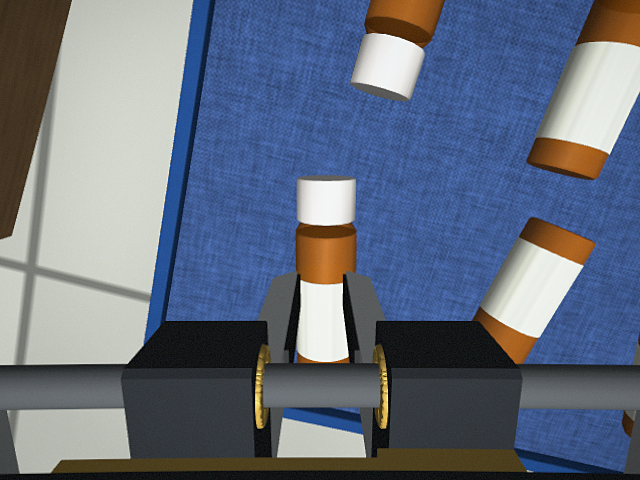

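View pics/s5.png

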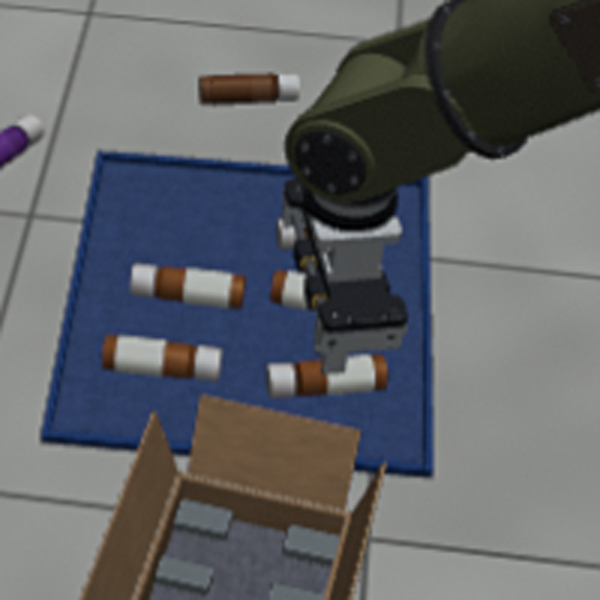

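The fingers closed to 20 mm above the vial, so the real fingertips must sit higher than the reported TCP. I lift a little and measure the true fingertip from the wrist and side views.

{"method": "play_rows", "body": {
  "deltas": [
    [[-10,0,0,0,0,0,50],[-20,0,0,0,0,0,50],[-20,0,0,0,0,0,50],[-10,0,0,0,0,0,50],[0,0,0,0,0,0,50],[0,0,0,0,0,0,50],[0,0,0,0,0,0,50]]
  ]
}}

```text
time_s: 7.6
ee_pos: [0.4105, -0.1122, 0.0666]
eef_rot: [-0.654, 1.569, 2.761]
force: [0.4, 0.1, -0.4]
grip_width: 0.0498
```

```bash
python3 - <<'E'
from h import *
o=st(); w=cam('wrist'); save(w,'w6'); s=cam('side'); save(s,'s6',(360,170,440,250),7)
print('TCP proj wrist',proj(w,[o['ee_pos']]),'side crop',(proj(s,[o['ee_pos']])-[360,170])*7)
T=R.from_euler('xyz',o['eef_rot'])
for b in (0,.01,.02,.03,.04):
  P=[o['ee_pos']+T.apply([-b,sy*(.025),sz*.008]) for sy in (-1,1) for sz in (-1,1)]
  print(b,proj(w,P).round(0).tolist(),((proj(s,P)-[360,170])*7).round(0).tolist())
a=np.radians(15.5);P=np.array([.4103,-.1122,.019]); d=np.array([np.cos(a),np.sin(a),0])*.0525
print('vial ends',proj(w,[P-d,P+d]))
E
```

```text
t 7.6 p [ 0.4105 -0.1122  0.0666] down [-0.001  0.001 -1.   ] jawphi -74.4 F [ 0.4  0.1 -0.4] w 0.0498 q [-0.35  0.16  1.97  0.    1.02  0.95]
TCP proj wrist [[319.88081045 268.7631535 ]] side crop [[210.90542389 442.22792699]]
0 [[275.0, 255.0], [275.0, 282.0], [365.0, 255.0], [364.0, 282.0]] [[204.0, 493.0], [246.0, 489.0], [176.0, 397.0], [218.0, 393.0]]
0.01 [[273.0, 260.0], [273.0, 289.0], [367.0, 260.0], [366.0, 289.0]] [[206.0, 474.0], [249.0, 470.0], [179.0, 378.0], [221.0, 374.0]]
0.02 [[270.0, 266.0], [271.0, 296.0], [369.0, 266.0], [368.0, 296.0]] [[209.0, 455.0], [252.0, 451.0], [181.0, 359.0], [223.0, 355.0]]
0.03 [[268.0, 273.0], [269.0, 304.0], [372.0, 273.0], [371.0, 304.0]] [[211.0, 436.0], [254.0, 432.0], [184.0, 340.0], [226.0, 336.0]]
0.04 [[265.0, 280.0], [266.0, 312.0], [374.0, 280.0], [373.0, 313.0]] [[214.0, 416.0], [257.0, 413.0], [186.0, 320.0], [228.0, 317.0]]
vial ends [[319.99220041 318.30243133]
 [320.41014601 167.52092703]]
```

View pics/w6.png

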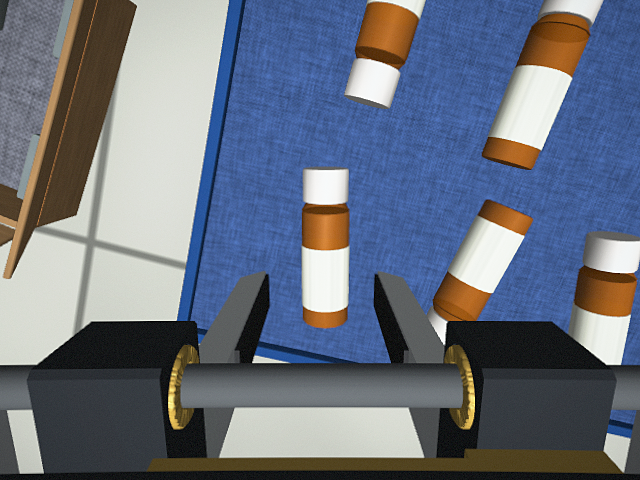

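View pics/s6.png

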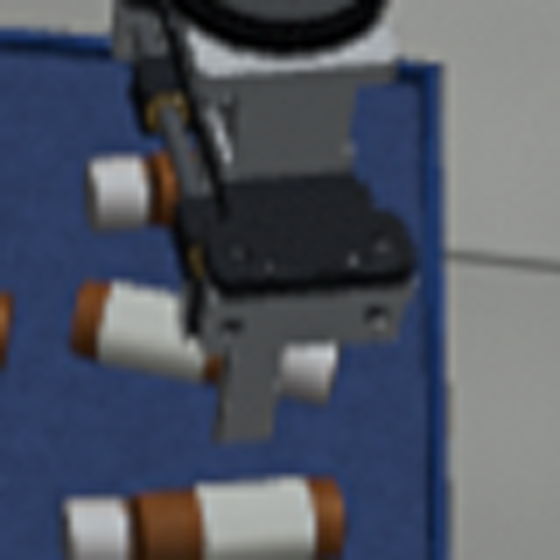

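The wrist view puts the tip edge at rows 273–305 and columns 269/375, which matches 30 mm behind the reported TCP. The side view gives 30–38 mm. So the real fingers end about 31 mm short of the TCP, and I descend to TCP z ≈ -0.024, watching the force.

{"method": "play_rows", "body": {
  "deltas": [
    [[10,0,0,0,0,0,56],[20,0,0,0,0,0,56],[20,0,0,0,0,0,56],[15,0,0,0,0,0,56],[10,0,0,0,0,0,56],[5,0,0,0,0,0,56],[4,0,0,0,0,0,56],[0,0,0,0,0,0,56]]
  ]
}}

```text
time_s: 8.5
ee_pos: [0.4109, -0.1123, -0.0168]
eef_rot: [-0.695, 1.571, 2.719]
force: [-0.0, 0.6, 0.6]
grip_width: 0.056
```

```bash
python3 - <<'E'
from h import *
o=st(); w=cam('wrist'); save(w,'w7',(160,150,480,400),2.4); s=cam('side'); save(s,'s7',(340,190,440,270),7)
E
```

```text
t 8.5 p [ 0.4109 -0.1123 -0.0168] down [-0.  0. -1.] jawphi -74.4 F [-0.   0.6  0.6] w 0.056 q [-0.35  0.31  2.02  0.    0.81  0.95]
```

View pics/s7.png

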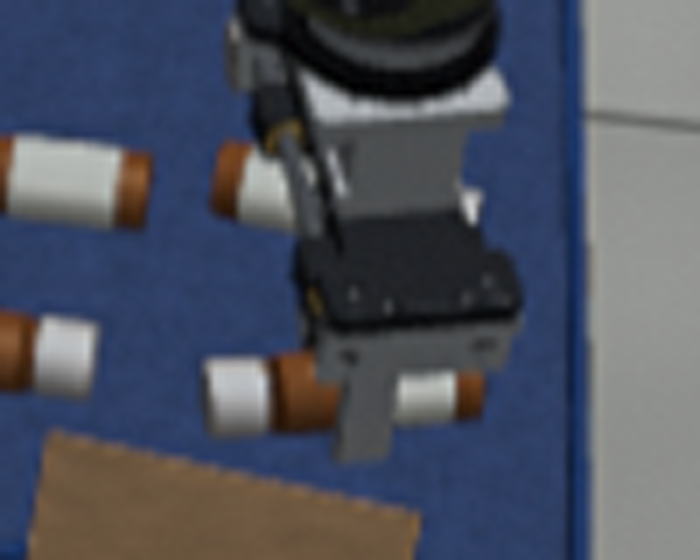

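{"method": "play_rows", "body": {
  "deltas": [
    [[4,0,0,0,0,0,56],[3,0,0,0,0,0,56],[0,0,0,0,0,0,20],[0,0,0,0,0,0,20],[0,0,0,0,0,0,20],[0,0,0,0,0,0,20],[0,0,0,0,0,0,20],[0,0,0,0,0,0,20]]
  ]
}}

```text
time_s: 9.4
ee_pos: [0.411, -0.1124, -0.0236]
eef_rot: [2.545, 1.571, -0.324]
force: [-0.2, -0.3, 0.4]
grip_width: 0.0317
```

```bash
python3 - <<'E'
from h import *
st(); a=plan([.4103,-.1122,.14],82.1); b=plan(cw(0,.114,.14),82.1,a)
E
```

```text
t 9.4 p [ 0.411  -0.1124 -0.0236] down [ 0. -0. -1.] jawphi -74.4 F [-0.2 -0.3  0.4] w 0.0317 q [-0.35  0.32  2.03  0.    0.79  0.95]
to [ 0.4103 -0.1122  0.14  ] shift mm (old axes) [-163.6   -0.3    0.6] (new axes) [-1.636e+02 -1.000e-01  8.000e-01] turn [ 4.106e-01 -2.000e-04 -1.000e-04]
to [0.4907 0.3219 0.14  ] shift mm (old axes) [   0.  -441.   -19.9] (new axes) [   0.  -441.   -19.9] turn [0. 0. 0.]
```

{"method": "play_rows", "body": {
  "deltas": [
    [[-8,0,0,0,0,0,20],[-20,0,0,0,0,0,20],[-30,0,0,0,0,0,20],[-30,0,0,0,0,0,20],[-30,0,0,0.13,0,0,20],[-26,0,0,0.14,0,0,20],[-20,0,0,0.14,0,0,20],[0,0,0,0,0,0,20]]
  ]
}}

```text
time_s: 10.2
ee_pos: [0.4119, -0.1127, 0.1429]
eef_rot: [2.934, 1.566, -0.347]
force: [0.2, -0.7, -1.2]
grip_width: 0.0318
```

{"method": "play_rows", "body": {
  "deltas": [
    [[0,-15,0,0,0,0,20],[0,-25,0,0,0,0,20],[0,-25,0,0,0,0,20],[0,-25,0,0,0,0,20],[0,-25,0,0,0,0,20],[0,-25,0,0,0,0,20],[0,-25,0,0,0,0,20],[0,-25,-5,0,0,0,20],[0,-15,-5,0,0,0,20],[0,0,0,0,0,0,20]]
  ]
}}

```text
time_s: 11.2
ee_pos: [0.449, 0.0903, 0.1395]
eef_rot: [0.201, 1.57, -3.074]
force: [-0.2, 0.0, -0.2]
grip_width: 0.0312
```

```bash
python3 - <<'E'
from h import *
st(); b=plan(cw(0,.114,.14),82.1)
E
```

```text
t 11.2 p [0.449  0.0903 0.1395] down [-0.001 -0.    -1.   ] jawphi -97.6 F [-0.2  0.  -0.2] w 0.0312 q [0.12 0.13 1.81 0.   1.2  1.82]
to [0.4907 0.3219 0.14  ] shift mm (old axes) [  -0.6 -235.1  -10.6] (new axes) [  -0.5 -235.1   -9.4] turn [ 0.005   0.0011 -0.0002]
```

{"method": "play_rows", "body": {
  "deltas": [
    [[0,-15,0,0.005,0,0,20],[0,-25,0,0,0,0,20],[0,-25,-2,0,0,0,20],[0,-25,-2,0,0,0,20],[0,-25,-2,0,0,0,20],[0,-25,-2,0,0,0,20],[0,-25,-2,0,0,0,20],[0,-25,0,0,0,0,20],[0,-25,0,0,0,0,20],[0,-20,0,0,0,0,20]]
  ]
}}

```text
time_s: 12.2
ee_pos: [0.4923, 0.3206, 0.1396]
eef_rot: [0.78, 1.57, -2.502]
force: [-0.5, -0.5, -0.5]
grip_width: 0.0319
```

{"method": "play_rows", "body": {
  "deltas": [
    [[0,0,0,0,0,0,20],[0,0,0,0,0,0,20]]
  ]
}}

```text
time_s: 12.4
ee_pos: [0.492, 0.3195, 0.1397]
eef_rot: [0.832, 1.569, -2.45]
force: [0.1, -0.4, -1.1]
grip_width: 0.0315
```

```bash
python3 - <<'E'
from h import *
o=st(); b=plan(cw(0,.114,-.019),82.1); w=cam('wrist'); save(w,'w8'); s=cam('side'); save(s,'s8',(250,220,450,420),3)
print(proj(w,[cw(0,.114,.007),cw(.028,.114-.018,.02),cw(.028,.114+.018,.02),cw(-.028,.114+.018,.02),cw(.028,.0855-.0105,.02),cw(.066,.0855-.0105,.02)]).round(0).tolist())
E
```

```text
t 12.4 p [0.492  0.3195 0.1397] down [-0.001 -0.001 -1.   ] jawphi -98.1 F [ 0.1 -0.4 -1.1] w 0.0315 q [ 0.51  0.41  1.45 -0.    1.28  2.23]
to [ 0.4907  0.3219 -0.019 ] shift mm (old axes) [158.7  -2.3   1.5] (new axes) [158.7  -2.2   1.6] turn [-0.0033  0.0009 -0.001 ]
[[318.0, 223.0], [339.0, 193.0], [296.0, 193.0], [297.0, 258.0], [365.0, 193.0], [366.0, 146.0]]
```

View pics/w8.png

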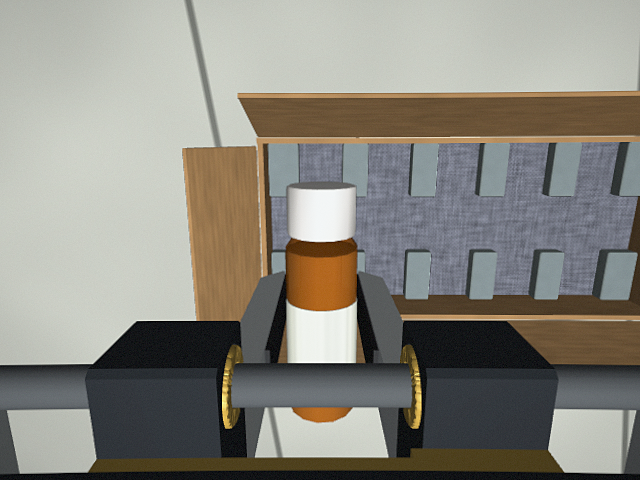

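View pics/s8.png

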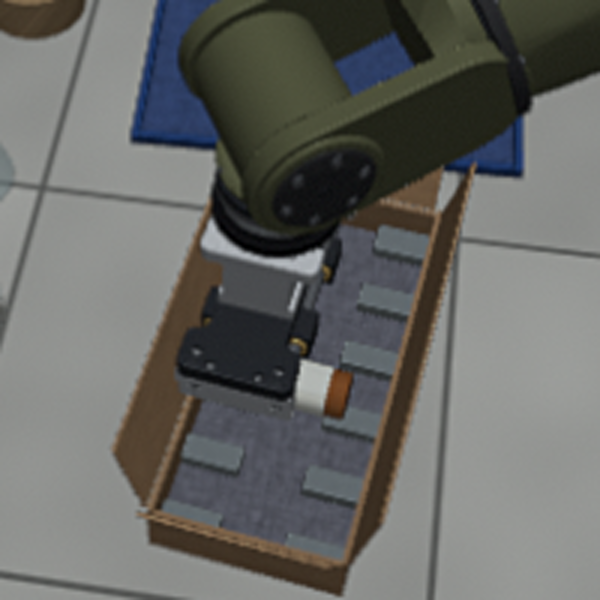

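The held vial (column 322) lines up with slot5, whose block edges are at columns 298 and 344. I lower it in stages.

{"method": "play_rows", "body": {
  "deltas": [
    [[8,-1.2,1.5,-0.003,0,0,20],[20,0,0,0,0,0,20],[25,0,0,0,0,0,20],[25,0,0,0,0,0,20],[25,0,0,0,0,0,20],[20,0,0,0,0,0,20],[12,0,0,0,0,0,20],[5,0,0,0,0,0,20],[0,0,0,0,0,0,20]]
  ]
}}

```text
time_s: 13.4
ee_pos: [0.4907, 0.3218, 0.0002]
eef_rot: [0.617, 1.57, -2.664]
force: [-0.9, 0.3, -1.1]
grip_width: 0.0314
```

```bash
python3 - <<'E'
from h import *
o=st(); b=plan(cw(0,.113,-.019),82.1); w=cam('wrist'); save(w,'w9'); s=cam('side'); save(s,'s9',(250,220,450,420),3)
E
```

```text
t 13.4 p [4.907e-01 3.218e-01 2.000e-04] down [-0. -0. -1.] jawphi -98.0 F [-0.9  0.3 -1.1] w 0.0314 q [0.52 0.57 1.56 0.   1.   2.23]
to [ 0.4905  0.3209 -0.019 ] shift mm (old axes) [19.2  0.9  0. ] (new axes) [19.2  0.9  0. ] turn [-0.0014  0.0003 -0.0002]
```

View pics/w9.png

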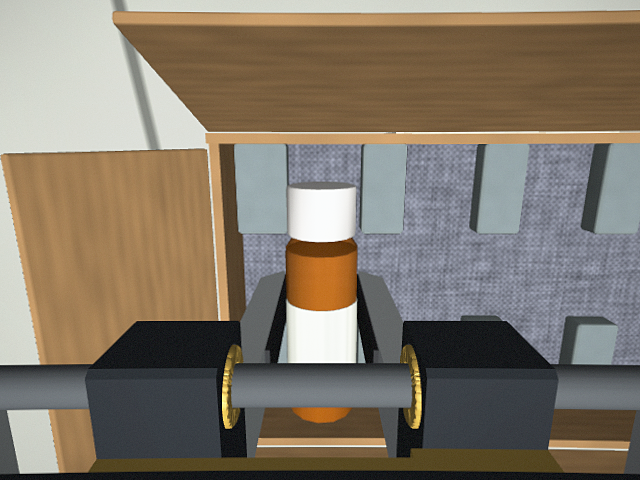

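View pics/s9.png

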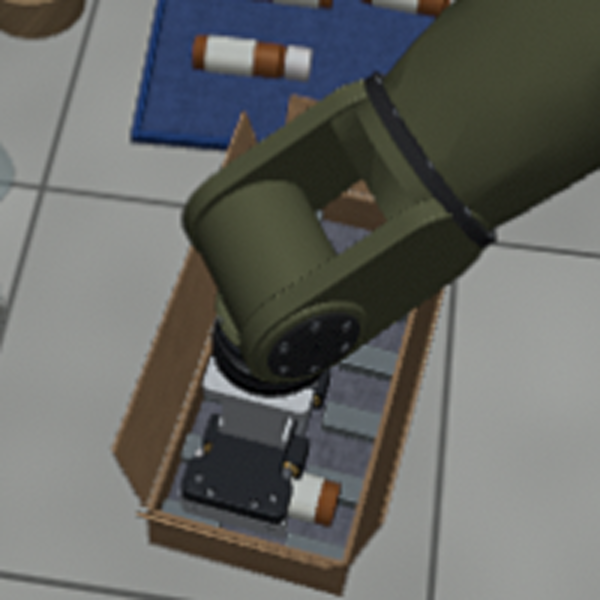

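{"method": "play_rows", "body": {
  "deltas": [
    [[5,1,0,0,0,0,20],[5,0,0,0,0,0,20],[4,0,0,0,0,0,20],[2,0,0,0,0,0,20],[0,0,0,0,0,0,20],[0,0,0,0,0,0,20]]
  ]
}}

```text
time_s: 14.1
ee_pos: [0.4906, 0.3211, -0.0156]
eef_rot: [-2.329, 1.571, 0.674]
force: [-0.3, 0.3, -1.0]
grip_width: 0.0316
```

{"method": "play_rows", "body": {
  "deltas": [
    [[1,0,0,0,0,0,20],[0,0,0,0,0,0,20]]
  ]
}}

```text
time_s: 14.3
ee_pos: [0.4906, 0.321, -0.0166]
eef_rot: [-2.697, 1.571, 0.305]
force: [0.1, -0.6, -1.4]
grip_width: 0.0317
```

{"method": "play_rows", "body": {
  "deltas": [
    [[1,0,0,0,0,0,20],[0,0,0,0,0,0,20]]
  ]
}}

```text
time_s: 14.5
ee_pos: [0.4905, 0.321, -0.0177]
eef_rot: [0.647, 1.571, -2.633]
force: [-0.3, -0.3, -0.5]
grip_width: 0.0318
```

{"method": "play_rows", "body": {
  "deltas": [
    [[1,0,0,0,0,0,20],[0,0,0,0,0,0,20]]
  ]
}}

```text
time_s: 14.7
ee_pos: [0.4905, 0.321, -0.0188]
eef_rot: [0.616, 1.571, -2.665]
force: [0.7, -0.1, -0.9]
grip_width: 0.0314
```

{"method": "play_rows", "body": {
  "deltas": [
    [[0.8,0,0,0,0,0,20],[0,0,0,0,0,0,20]]
  ]
}}

```text
time_s: 14.9
ee_pos: [0.4906, 0.321, -0.0195]
eef_rot: [-1.915, 1.571, 1.088]
force: [0.2, 0.1, -1.1]
grip_width: 0.0316
```

{"method": "play_rows", "body": {
  "deltas": [
    [[0.6,0,0,0,0,0,20],[0,0,0,0,0,0,20]]
  ]
}}

```text
time_s: 15.1
ee_pos: [0.4906, 0.3211, -0.0196]
eef_rot: [-2.605, 1.571, 0.397]
force: [-0.4, -1.3, 5.2]
grip_width: 0.0315
```

{"method": "play_rows", "body": {
  "deltas": [
    [[0.6,0,0,0,0,0,20],[0,0,0,0,0,0,20]]
  ]
}}

```text
time_s: 15.3
ee_pos: [0.4907, 0.3211, -0.0196]
eef_rot: [-2.601, 1.57, 0.401]
force: [-4.9, -3.4, 11.3]
grip_width: 0.0312
```

{"method": "play_rows", "body": {
  "deltas": [
    [[-0.5,0,0,0,0,0,48],[0,0,0,0,0,0,48],[0,0,0,0,0,0,48],[-5,0,0,0,0,0,48],[-20,0,0,0,0,0,48],[-30,0,0,0,0,0,48],[-30,0,0,0,0,0,48],[-30,0,0,0,0,0,48],[-30,0,0,0,0,0,60],[-15,0,0,0,0,0,60]]
  ]
}}

```text
time_s: 16.3
ee_pos: [0.4911, 0.3213, 0.1428]
eef_rot: [-2.514, 1.568, 0.488]
force: [-0.1, 0.2, -0.3]
grip_width: 0.0587
```

{"method": "play_rows", "body": {
  "deltas": [
    [[0,15,0,0,0,0,60],[0,25,0,0,0,0,60],[0,25,0,0,0,0,60],[0,25,0,0,0,0,60],[0,25,0,0,0,0,60],[0,25,0,0,0,0,60],[0,25,0,0,0,0,60],[0,25,0,0,0,0,60],[0,25,0,0,0,0,60],[0,25,0,0,0,0,60]]
  ]
}}

```text
time_s: 17.3
ee_pos: [0.4559, 0.0815, 0.1386]
eef_rot: [0.323, 1.569, -2.958]
force: [0.1, -0.4, 0.4]
grip_width: 0.0598
```

```bash
cat >> h.py <<'E'
def meas():
    t=cam('top');s=cam('side'); m=np.load('mat.npy'); r,_=vials(t,m); rs,_=vials(s,m)
    for q in r:
        bp=onz(t,cv2.boxPoints(q),.019); e=[bp[1]-bp[0],bp[2]-bp[1]]; e.sort(key=np.linalg.norm)
        P=onz(t,[q[0]],.02)[0]; pr=proj(s,[P])[0]; j=min(rs,key=lambda w:np.hypot(*(np.array(w[0])-pr))) if rs else None
        print('vial',P.round(4),np.linalg.norm(e[1]).round(3),np.linalg.norm(e[0]).round(3),(np.degrees(np.arctan2(e[1][1],e[1][0]))%180).round(1),'tri',tri(t,q[0],s,j[0])[0].round(4) if j else '')
    return t,s
E
python3 - <<'E'
from h import *
o=st(); t,s=meas(); save(t,'t10',(120,180,460,400),2.3)
plan([.5585,-.1108,.10],178.6+90)
E
```

```text
t 17.3 p [0.4559 0.0815 0.1386] down [-0.002 -0.    -1.   ] jawphi -98.0 F [ 0.1 -0.4  0.4] w 0.0598 q [ 0.1   0.14  1.8  -0.    1.2   1.81]
vial [ 0.4151 -0.2142  0.02  ] 0.108 0.035 173.3 tri [ 0.4506 -0.2086  0.0192]
vial [ 0.4186 -0.3075  0.02  ] 0.109 0.034 15.2 tri [ 0.4497 -0.3238 -0.0915]
vial [ 0.5471 -0.2086  0.02  ] 0.105 0.035 178.4 tri [ 0.5167 -0.2108  0.0078]
vial [ 0.5586 -0.1108  0.02  ] 0.107 0.032 178.6 tri [ 0.5189 -0.1068  0.1106]
to [ 0.5585 -0.1108  0.1   ] shift mm (old axes) [  38.7  175.1 -128.6] (new axes) [  38.7  189.  -107.2] turn [-0.1173  0.0018 -0.0008]
```

View pics/t10.png

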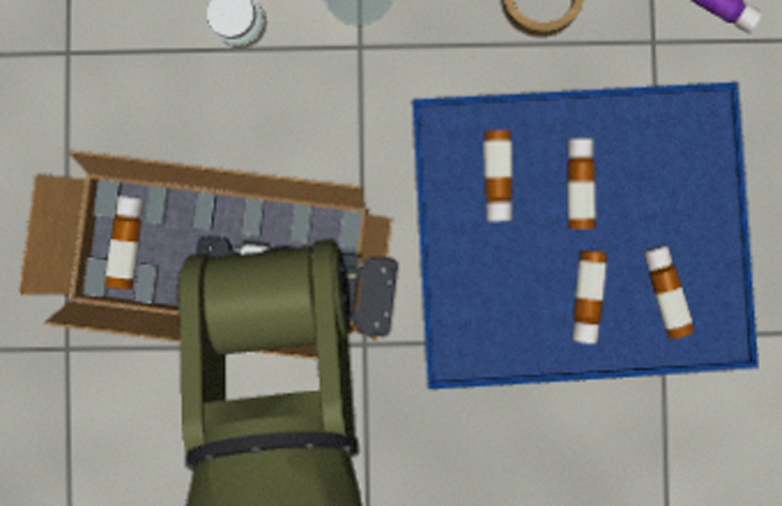

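{"method": "play_rows", "body": {
  "deltas": [
    [[0,0,0,-0.117,0,0,60],[0,15,-8,0,0,0,60],[0,24,-14,0,0,0,60],[0,25,-14,0,0,0,60],[0,25,-14,0,0,0,60],[0,25,-14,0,0,0,60],[0,25,-14,0,0,0,60],[0,25,-14,0,0,0,60],[0,25,-15,0,0,0,60],[0,0,0,0,0,0,60]]
  ]
}}

```text
time_s: 18.4
ee_pos: [0.5602, -0.1102, 0.1384]
eef_rot: [-0.044, 1.569, 3.073]
force: [-0.2, 0.9, 0.4]
grip_width: 0.0604
```

{"method": "play_rows", "body": {
  "deltas": [
    [[15,0,0,0,0,0,60],[25,0,0,0,0,0,60],[25,0,0,0,0,0,60],[25,0,0,0,0,0,60],[15,0,0,0,0,0,60],[0,0,0,0,0,0,60],[0,0,0,0,0,0,60]]
  ]
}}

```text
time_s: 19.1
ee_pos: [0.5602, -0.1078, 0.0354]
eef_rot: [2.983, 1.57, -0.18]
force: [-0.9, 0.4, 0.8]
grip_width: 0.0598
```

```bash
python3 - <<'E'
from h import *
o=st(); plan([.5585,-.1108,-.0235],178.6+90); w=cam('wrist'); save(w,'w11',None,.8)
E
```

```text
t 19.1 p [ 0.5602 -0.1078  0.0354] down [ 0. -0. -1.] jawphi -91.3 F [-0.9  0.4  0.8] w 0.0598 q [-0.25  0.49  1.6   0.    1.05  1.34]
to [ 0.5585 -0.1108 -0.0235] shift mm (old axes) [58.9  3.   1.7] (new axes) [58.9  3.   1.7] turn [ 0.0024 -0.0004 -0.0001]
```

View pics/w11.png

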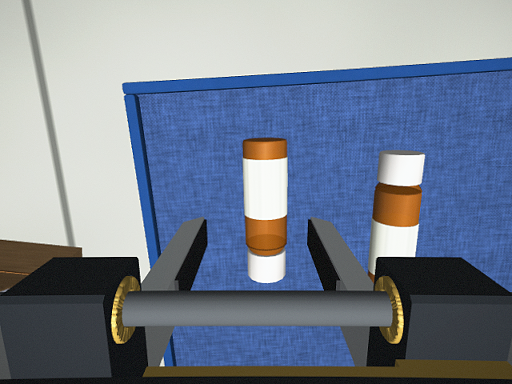

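{"method": "play_rows", "body": {
  "deltas": [
    [[10,3,1.7,0,0,0,60],[18,0,0,0,0,0,60],[18,0,0,0,0,0,60],[9,0,0,0,0,0,60],[4,0,0,0,0,0,60],[0,0,0,0,0,0,60]]
  ]
}}

```text
time_s: 19.75
ee_pos: [0.5583, -0.1111, -0.0241]
eef_rot: [-1.071, 1.571, 2.049]
force: [-0.8, -0.2, -0.2]
grip_width: 0.0598
```

{"method": "play_rows", "body": {
  "deltas": [
    [[0,0,0,0,0,0,20],[0,0,0,0,0,0,20],[0,0,0,0,0,0,20],[0,0,0,0,0,0,20],[0,0,0,0,0,0,20],[0,0,0,0,0,0,20],[0,0,0,0,0,0,20]]
  ]
}}

```text
time_s: 20.45
ee_pos: [0.5585, -0.111, -0.0239]
eef_rot: [2.903, 1.57, -0.26]
force: [-1.8, -0.5, 4.2]
grip_width: 0.032
```

```bash
python3 - <<'E'
from h import *
o=st(); a=plan([.5585,-.1108,.14],82.1); b=plan(cw(0,.056,.14),82.1,a)
E
```

```text
t 20.45 p [ 0.5585 -0.111  -0.0239] down [ 0. -0. -1.] jawphi -91.3 F [-1.8 -0.5  4.2] w 0.032 q [-0.26  0.58  1.63  0.    0.94  1.33]
to [ 0.5585 -0.1108  0.14  ] shift mm (old axes) [-1.639e+02 -2.000e-01 -1.000e-01] (new axes) [-163.9   -0.2    0. ] turn [ 1.157e-01 -5.000e-04 -1.000e-04]
to [0.4827 0.2645 0.14  ] shift mm (old axes) [  -0.  -361.3  126.7] (new axes) [  -0.  -361.3  126.7] turn [0. 0. 0.]
```

{"method": "play_rows", "body": {
  "deltas": [
    [[-8,0,0,0,0,0,20],[-20,0,0,0,0,0,20],[-28,0,0,0,0,0,20],[-28,0,0,0,0,0,20],[-28,0,0,0,0,0,20],[-26,0,0,0,0,0,20],[-20,0,0,0.058,0,0,20],[-6,0,0,0.058,0,0,20],[0,-15,5,0,0,0,20],[0,-24,8,0,0,0,20]]
  ]
}}

```text
time_s: 21.45
ee_pos: [0.5502, -0.0702, 0.1395]
eef_rot: [-0.058, 1.57, 2.946]
force: [-0.3, 0.4, -1.7]
grip_width: 0.0315
```

{"method": "play_rows", "body": {
  "deltas": [
    [[0,-25,9,0,0,0,20],[0,-25,9,0,0,0,20],[0,-25,9,0,0,0,20],[0,-25,9,0,0,0,20],[0,-25,9,0,0,0,20],[0,-25,9,0,0,0,20],[0,-25,9,0,0,0,20],[0,-25,9,0,0,0,20],[0,-25,9,0,0,0,20],[0,-25,9,0,0,0,20]]
  ]
}}

```text
time_s: 22.45
ee_pos: [0.4948, 0.1911, 0.1394]
eef_rot: [0.312, 1.57, -2.965]
force: [0.1, 0.3, -0.7]
grip_width: 0.0316
```

{"method": "play_rows", "body": {
  "deltas": [
    [[0,-25,9,0,0,0,20],[0,-20,9,0,0,0,20],[0,0,0,0,0,0,20],[0,0,0,0,0,0,20]]
  ]
}}

```text
time_s: 22.85
ee_pos: [0.4837, 0.2367, 0.1394]
eef_rot: [0.616, 1.57, -2.661]
force: [-0.8, 0.1, -1.4]
grip_width: 0.0315
```

```bash
python3 - <<'E'
from h import *
o=st(); b=plan(cw(0,.0565,-.0199),82.1)
E
```

```text
t 22.85 p [0.4837 0.2367 0.1394] down [-0.001 -0.    -1.   ] jawphi -97.8 F [-0.8  0.1 -1.4] w 0.0315 q [ 0.39  0.31  1.6  -0.    1.24  2.09]
to [ 0.4828  0.265  -0.0199] shift mm (old axes) [159.3 -27.9   4.7] (new axes) [159.3 -27.8   4.9] turn [ 0.0017  0.0008 -0.0006]
```

{"method": "play_rows", "body": {
  "deltas": [
    [[0,-12,2,0,0,0,20],[0,-12,2,0,0,0,20],[0,-4,1,0,0,0,20],[0,0,0,0,0,0,20],[15,0,0,0,0,0,20],[25,0,0,0,0,0,20],[25,0,0,0,0,0,20],[25,0,0,0,0,0,20],[15,0,0,0,0,0,20],[0,0,0,0,0,0,20]]
  ]
}}

```text
time_s: 23.85
ee_pos: [0.4823, 0.2642, 0.0329]
eef_rot: [0.584, 1.567, -2.697]
force: [0.2, -0.5, -0.4]
grip_width: 0.0317
```

```bash
python3 - <<'E'
from h import *
o=st(); b=plan(cw(0,.0562,-.0199),82.1); w=cam('wrist'); save(w,'w12',None,.8)
E
```

```text
t 23.85 p [0.4823 0.2642 0.0329] down [-0.003 -0.002 -1.   ] jawphi -97.9 F [ 0.2 -0.5 -0.4] w 0.0317 q [ 0.43  0.46  1.65 -0.    1.03  2.14]
to [ 0.4827  0.2647 -0.0199] shift mm (old axes) [52.8 -0.7 -0.5] (new axes) [52.8 -0.6 -0.3] turn [-0.0006  0.0031 -0.002 ]
```

View pics/w12.png

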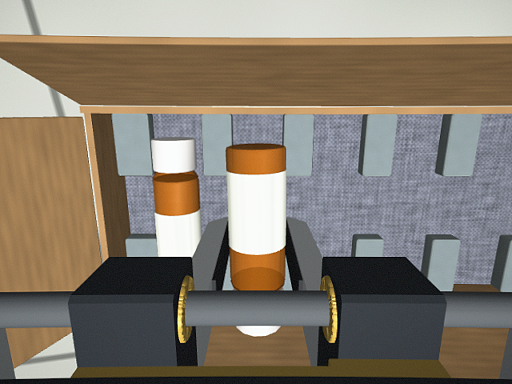

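{"method": "play_rows", "body": {
  "deltas": [
    [[10,-0.5,0,0,0,0,20],[15,0,0,0,0,0,20],[12,0,0,0,0,0,20],[8,0,0,0,0,0,20],[4,0,0,0,0,0,20],[1,0,0,0,0,0,20],[0,0,0,0,0,0,20],[0,0,0,0,0,0,20]]
  ]
}}

```text
time_s: 24.7
ee_pos: [0.4837, 0.2656, -0.0147]
eef_rot: [-2.576, 1.57, 0.428]
force: [-0.4, -0.4, -1.3]
grip_width: 0.0315
```

{"method": "play_rows", "body": {
  "deltas": [
    [[1,0,0,0,0,0,20],[0.8,0,0,0,0,0,20],[0,0,0,0,0,0,20],[0,0,0,0,0,0,20]]
  ]
}}

```text
time_s: 25.1
ee_pos: [0.4834, 0.2654, -0.0169]
eef_rot: [-2.128, 1.571, 0.875]
force: [0.2, -0.2, -0.5]
grip_width: 0.0317
```

{"method": "play_rows", "body": {
  "deltas": [
    [[0.6,0,0,0,0,0,20],[0,0,0,0,0,0,20]]
  ]
}}

```text
time_s: 25.3
ee_pos: [0.4834, 0.2654, -0.0176]
eef_rot: [0.604, 1.571, -2.676]
force: [0.2, 0.6, -1.7]
grip_width: 0.0313
```

{"method": "play_rows", "body": {
  "deltas": [
    [[1,0.5,0,0,0,0,20],[0.8,0,0,0,0,0,20],[0,0,0,0,0,0,20],[0,0,0,0,0,0,20]]
  ]
}}

```text
time_s: 25.7
ee_pos: [0.4833, 0.265, -0.0194]
eef_rot: [-0.111, 1.571, 2.892]
force: [0.4, -0.3, -1.6]
grip_width: 0.0319
```

{"method": "play_rows", "body": {
  "deltas": [
    [[0.5,0,0,0,0,0,20],[0,0,0,0,0,0,20]]
  ]
}}

```text
time_s: 25.9
ee_pos: [0.4834, 0.265, -0.0198]
eef_rot: [-2.503, 1.571, 0.501]
force: [-0.3, 0.3, -1.3]
grip_width: 0.0315
```

{"method": "play_rows", "body": {
  "deltas": [
    [[0.5,0,0,0,0,0,20],[0,0,0,0,0,0,20]]
  ]
}}

```text
time_s: 26.1
ee_pos: [0.4834, 0.265, -0.0199]
eef_rot: [-2.619, 1.571, 0.385]
force: [-2.8, -0.4, 5.7]
grip_width: 0.0317
```

{"method": "play_rows", "body": {
  "deltas": [
    [[-0.3,0,0,0,0,0,46],[0,0,0,0,0,0,46],[0,0,0,0,0,0,46],[-5,0,0,0,0,0,46],[-20,0,0,0,0,0,46],[-30,0,0,0,0,0,46],[-30,0,0,0,0,0,46],[-30,0,0,0,0,0,46],[-30,0,0,0,0,0,60],[-15,0,0,-0.113,0,0,60]]
  ]
}}

```text
time_s: 27.1
ee_pos: [0.484, 0.2653, 0.1431]
eef_rot: [-2.679, 1.567, 0.438]
force: [0.9, -1.0, 0.4]
grip_width: 0.058
```

{"method": "play_rows", "body": {
  "deltas": [
    [[0,15,-2,0,0,0,60],[0,25,-4,0,0,0,60],[0,26,-4,0,0,0,60],[0,26,-4,0,0,0,60],[0,26,-4,0,0,0,60],[0,26,-4,0,0,0,60],[0,26,-4,0,0,0,60],[0,26,-5,0,0,0,60],[0,15,-3,0,0,0,60],[0,0,0,0,0,0,60]]
  ]
}}

```text
time_s: 28.1
ee_pos: [0.5118, 0.0514, 0.1392]
eef_rot: [0.226, 1.57, -2.945]
force: [-0.1, 0.5, -0.5]
grip_width: 0.06
```

{"method": "play_rows", "body": {
  "deltas": [
    [[0,15,-2,0,0,0,60],[0,25,-4,0,0,0,60],[0,26,-4,0,0,0,60],[0,26,-4,0,0,0,60],[0,26,-4,0,0,0,60],[0,26,-4,0,0,0,60],[0,26,-5,0,0,0,60],[0,26,-5,0,0,0,60],[0,20,-5,0,0,0,60],[0,0,0,0,0,0,60]]
  ]
}}

```text
time_s: 29.1
ee_pos: [0.5436, -0.1655, 0.1394]
eef_rot: [0.142, 1.57, -3.026]
force: [-0.6, 0.3, 0.3]
grip_width: 0.0597
```

```bash
python3 - <<'E'
from h import *
o=st(); t,s=meas(); save(t,'t13',(120,180,520,400),2); plan([.5471,-.2086,.03],178.4+90); w=cam('wrist'); save(w,'w13',None,.8)
E
```

```text
t 29.1 p [ 0.5436 -0.1655  0.1394] down [-0. -0. -1.] jawphi -91.6 F [-0.6  0.3  0.3] w 0.0597 q [-0.36  0.37  1.51 -0.    1.26  1.24]
vial [ 0.4886 -0.1864  0.02  ] 0.306 0.292 1.3 tri [ 0.5171 -0.1786  0.0549]
to [ 0.5471 -0.2086  0.03  ] shift mm (old axes) [109.5  45.1  -5. ] (new axes) [109.6  45.   -5. ] turn [0.0024 0.0006 0.0003]
```

View pics/t13.png

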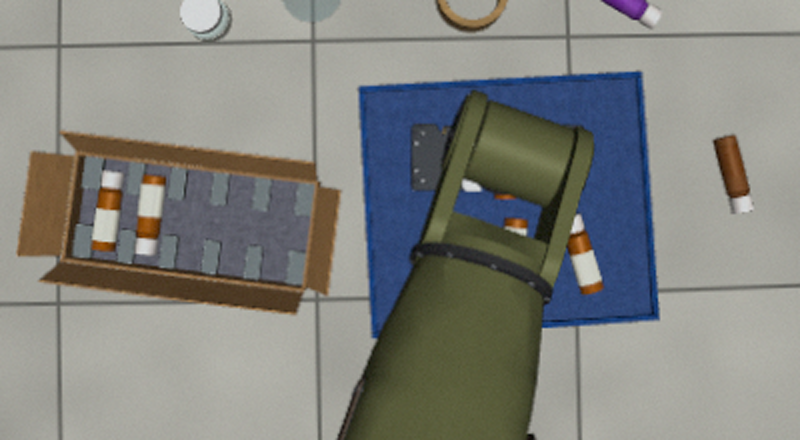

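View pics/w13.png

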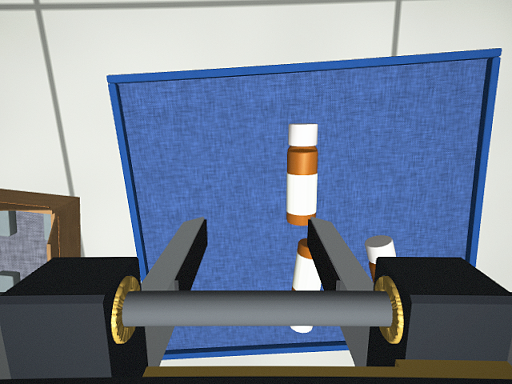

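Both placed vials lie in slots 5 and 4 (top crop at (108,210) and (150,215)). The third vial stands ahead and to the right, at (302,175) in the wrist view.

{"method": "play_rows", "body": {
  "deltas": [
    [[0,15,-2,0,0,0,60],[0,18,-2,0,0,0,60],[10,12,-1,0,0,0,60],[25,0,0,0,0,0,60],[25,0,0,0,0,0,60],[25,0,0,0,0,0,60],[20,0,0,0,0,0,60],[5,0,0,0,0,0,60],[0,0,0,0,0,0,60],[0,0,0,0,0,0,60]]
  ]
}}

```text
time_s: 30.25
ee_pos: [0.5479, -0.2093, 0.0308]
eef_rot: [2.749, 1.57, -0.418]
force: [0.5, -0.3, -0.2]
grip_width: 0.06
```

```bash
python3 - <<'E'
from h import *
o=st(); plan([.5471,-.2086,-.0235],178.4+90); w=cam('wrist'); save(w,'w14',None,.8)
E
```

```text
t 30.25 p [ 0.5479 -0.2093  0.0308] down [ 0.001 -0.    -1.   ] jawphi -91.5 F [ 0.5 -0.3 -0.2] w 0.06 q [-0.43  0.53  1.55  0.    1.06  1.17]
to [ 0.5471 -0.2086 -0.0235] shift mm (old axes) [54.3 -0.7  0.8] (new axes) [54.3 -0.7  0.8] turn [ 0.0025 -0.0011 -0.0005]
```

View pics/w14.png

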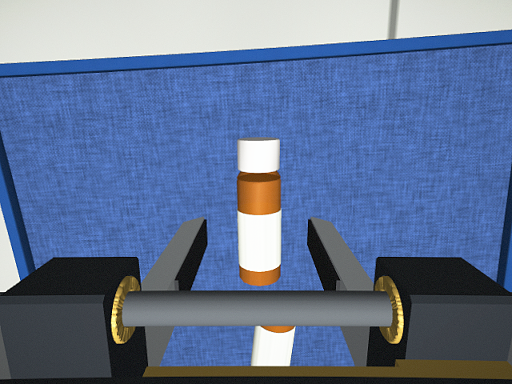

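{"method": "play_rows", "body": {
  "deltas": [
    [[10,-0.7,0.8,0,0,0,60],[18,0,0,0,0,0,60],[15,0,0,0,0,0,60],[8,0,0,0,0,0,60],[3,0,0,0,0,0,60],[0,0,0,0,0,0,60]]
  ]
}}

```text
time_s: 30.9
ee_pos: [0.5466, -0.2081, -0.0242]
eef_rot: [-0.51, 1.57, 2.606]
force: [-0.2, -0.5, 0.6]
grip_width: 0.0599
```

{"method": "play_rows", "body": {
  "deltas": [
    [[0,0,0,0,0,0,20],[0,0,0,0,0,0,20],[0,0,0,0,0,0,20],[0,0,0,0,0,0,20],[0,0,0,0,0,0,20],[0,0,0,0,0,0,20],[0,0,0,0,0,0,20]]
  ]
}}

```text
time_s: 31.6
ee_pos: [0.5468, -0.2082, -0.0238]
eef_rot: [2.782, 1.57, -0.385]
force: [-0.2, 0.9, 3.7]
grip_width: 0.0312
```

```bash
python3 - <<'E'
from h import *
o=st(); a=plan([.5471,-.2086,.14],82.1); b=plan(cw(0,-.0007,.14),82.1,a)
E
```

```text
t 31.6 p [ 0.5468 -0.2082 -0.0238] down [ 0. -0. -1.] jawphi -91.4 F [-0.2  0.9  3.7] w 0.0312 q [-0.43  0.61  1.58  0.    0.96  1.17]
to [ 0.5471 -0.2086  0.14  ] shift mm (old axes) [-163.8    0.4   -0.4] (new axes) [-163.8    0.4   -0.3] turn [ 1.126e-01 -4.000e-04 -1.000e-04]
to [0.4749 0.2083 0.14  ] shift mm (old axes) [  -0.  -403.   128.8] (new axes) [  -0.  -403.   128.8] turn [0. 0. 0.]
```

{"method": "play_rows", "body": {
  "deltas": [
    [[-8,0,0,0,0,0,20],[-20,0,0,0,0,0,20],[-28,0,0,0,0,0,20],[-28,0,0,0,0,0,20],[-28,0,0,0,0,0,20],[-26,0,0,0,0,0,20],[-20,0,0,0.056,0,0,20],[-6,0,0,0.057,0,0,20],[0,0,0,0,0,0,20]]
  ]
}}

```text
time_s: 32.5
ee_pos: [0.5469, -0.2082, 0.1413]
eef_rot: [2.857, 1.569, -0.424]
force: [-0.3, 0.4, -1.4]
grip_width: 0.0314
```

{"method": "play_rows", "body": {
  "deltas": [
    [[0,-15,5,0,0,0,20],[0,-26,8,0,0,0,20],[0,-26,8,0,0,0,20],[0,-26,8,0,0,0,20],[0,-26,8,0,0,0,20],[0,-26,8,0,0,0,20],[0,-26,8,0,0,0,20],[0,-20,7,0,0,0,20],[0,-10,4,0,0,0,20],[0,0,0,0,0,0,20]]
  ]
}}

```text
time_s: 33.5
ee_pos: [0.5104, 0.001, 0.1396]
eef_rot: [-0.023, 1.57, 2.983]
force: [0.1, -0.1, -0.2]
grip_width: 0.0314
```

{"method": "play_rows", "body": {
  "deltas": [
    [[0,-15,5,0,0,0,20],[0,-26,8,0,0,0,20],[0,-26,8,0,0,0,20],[0,-26,8,0,0,0,20],[0,-26,8,0,0,0,20],[0,-26,9,0,0,0,20],[0,-26,9,0,0,0,20],[0,-20,7,0,0,0,20],[0,-11,3,0,0,0,20],[0,0,0,0,0,0,20]]
  ]
}}

```text
time_s: 34.5
ee_pos: [0.4745, 0.2091, 0.1397]
eef_rot: [0.581, 1.571, -2.697]
force: [0.8, -0.7, -1.0]
grip_width: 0.0315
```

```bash
python3 - <<'E'
from h import *
o=st(); b=plan(cw(0,-.0007,-.0198),82.1)
E
```

```text
t 34.5 p [0.4745 0.2091 0.1397] down [-0. -0. -1.] jawphi -97.9 F [ 0.8 -0.7 -1. ] w 0.0315 q [ 0.34  0.26  1.65 -0.    1.23  2.05]
to [ 0.4749  0.2083 -0.0198] shift mm (old axes) [159.5   0.7  -0.6] (new axes) [159.5   0.7  -0.5] turn [ 0.0008  0.0002 -0.0002]
```

{"method": "play_rows", "body": {
  "deltas": [
    [[15,0,0,0,0,0,20],[25,0,0,0,0,0,20],[25,0,0,0,0,0,20],[25,0,0,0,0,0,20],[20,0,0,0,0,0,20],[10,0,0,0,0,0,20],[5,0,0,0,0,0,20],[0,0,0,0,0,0,20],[0,0,0,0,0,0,20]]
  ]
}}

```text
time_s: 35.4
ee_pos: [0.475, 0.2088, 0.0158]
eef_rot: [-2.671, 1.57, 0.332]
force: [0.6, -0.7, -0.8]
grip_width: 0.0317
```

```bash
python3 - <<'E'
from h import *
o=st(); b=plan(cw(0,-.0007,-.0198),82.1); w=cam('wrist'); save(w,'w15',None,.8)
E
```

```text
t 35.4 p [0.475  0.2088 0.0158] down [ 0.001  0.    -1.   ] jawphi -97.9 F [ 0.6 -0.7 -0.8] w 0.0317 q [ 0.34  0.42  1.76 -0.    0.96  2.05]
to [ 0.4749  0.2083 -0.0198] shift mm (old axes) [35.6  0.5  0.1] (new axes) [35.6  0.5  0. ] turn [-0.0005 -0.0011  0.0006]
```

View pics/w15.png

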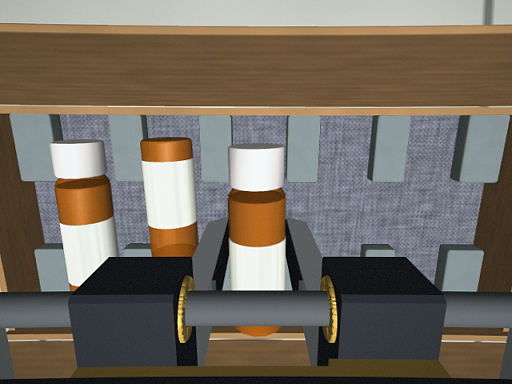

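{"method": "play_rows", "body": {
  "deltas": [
    [[8,0.8,0,0,0,0,20],[10,0,0,0,0,0,20],[8,0,0,0,0,0,20],[5,0,0,0,0,0,20],[2,0,0,0,0,0,20],[0,0,0,0,0,0,20],[0,0,0,0,0,0,20]]
  ]
}}

```text
time_s: 36.15
ee_pos: [0.4744, 0.2081, -0.0179]
eef_rot: [-2.52, 1.571, 0.484]
force: [-0.7, -0.5, -1.1]
grip_width: 0.0312
```

{"method": "play_rows", "body": {
  "deltas": [
    [[1,0,0,0,0,0,20],[0.5,0,0,0,0,0,20],[0,0,0,0,0,0,20],[0,0,0,0,0,0,20]]
  ]
}}

```text
time_s: 36.55
ee_pos: [0.4743, 0.208, -0.0195]
eef_rot: [-2.639, 1.571, 0.364]
force: [-0.3, -0.1, -1.0]
grip_width: 0.0313
```

{"method": "play_rows", "body": {
  "deltas": [
    [[0.6,0,0,0,0,0,20],[0,0,0,0,0,0,20]]
  ]
}}

```text
time_s: 36.75
ee_pos: [0.4744, 0.2081, -0.0198]
eef_rot: [-2.658, 1.57, 0.345]
force: [-1.1, -0.5, 3.5]
grip_width: 0.0318
```

{"method": "play_rows", "body": {
  "deltas": [
    [[-0.3,0,0,0,0,0,46],[0,0,0,0,0,0,46],[0,0,0,0,0,0,46],[-5,0,0,0,0,0,46],[-20,0,0,0,0,0,46],[-30,0,0,0,0,0,46],[-30,0,0,0,0,0,46],[-30,0,0,0,0,0,46],[-30,0,0,0,0,0,60],[-15,0,0,-0.021,0,0,60]]
  ]
}}

```text
time_s: 37.75
ee_pos: [0.475, 0.2083, 0.1432]
eef_rot: [-2.67, 1.567, 0.354]
force: [-0.6, -0.8, 1.0]
grip_width: 0.0578
```

{"method": "play_rows", "body": {
  "deltas": [
    [[0,15,0,0,0,0,60],[0,26,0,0,0,0,60],[0,26,1,0,0,0,60],[0,26,1,0,0,0,60],[0,26,1,0,0,0,60],[0,26,1,0,0,0,60],[0,26,1,0,0,0,60],[0,26,0,0,0,0,60],[0,15,0,0,0,0,60],[0,0,0,0,0,0,60]]
  ]
}}

```text
time_s: 38.75
ee_pos: [0.4435, -0.0038, 0.1392]
eef_rot: [0.164, 1.569, -3.098]
force: [0.2, 0.1, 0.6]
grip_width: 0.06
```

```bash
python3 - <<'E'
from h import *
o=st(); t,s=meas(); save(t,'t16',(120,180,520,400),2); plan([.4155,-.214,.03],173.3+90)
E
```

```text
t 38.75 p [ 0.4435 -0.0038  0.1392] down [-0.001 -0.    -1.   ] jawphi -96.9 F [0.2 0.1 0.6] w 0.06 q [-0.09  0.1   1.85 -0.    1.2   1.6 ]
vial [ 0.3946 -0.0698  0.02  ] 0.122 0.064 178.7 tri [ 0.4207 -0.0664  0.0019]
vial [ 0.4151 -0.2141  0.02  ] 0.108 0.035 173.3 tri [ 0.426  -0.2093  0.0495]
vial [ 0.418  -0.3074  0.02  ] 0.108 0.034 16.1 tri [ 0.4223 -0.3225 -0.0569]
to [ 0.4155 -0.214   0.03  ] shift mm (old axes) [109.5 213.7   3.1] (new axes) [109.5 213.7   3.6] turn [-0.0016  0.001   0.    ]
```

View pics/t16.png

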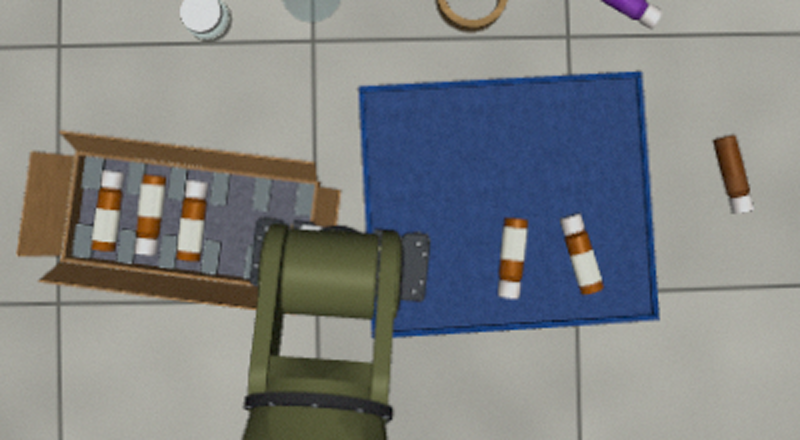

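Three vials are seated. The last two are unmoved, at (512,258) and (582,254) in the crop.

{"method": "play_rows", "body": {
  "deltas": [
    [[0,15,0,0,0,0,60],[0,26,0,0,0,0,60],[0,26,0,0,0,0,60],[0,26,1,0,0,0,60],[0,26,1,0,0,0,60],[0,26,1,0,0,0,60],[0,26,0,0,0,0,60],[0,26,0,0,0,0,60],[0,17,0,0,0,0,60],[0,0,0,0,0,0,60]]
  ]
}}

```text
time_s: 39.85
ee_pos: [0.4164, -0.2148, 0.1396]
eef_rot: [-0.284, 1.57, 2.739]
force: [0.1, 0.4, 0.3]
grip_width: 0.0598
```

{"method": "play_rows", "body": {
  "deltas": [
    [[15,0,0,0,0,0,60],[25,0,0,0,0,0,60],[25,0,0,0,0,0,60],[25,0,0,0,0,0,60],[15,0,0,0,0,0,60],[5,0,0,0,0,0,60],[0,0,0,0,0,0,60],[0,0,0,0,0,0,60]]
  ]
}}

```text
time_s: 40.65
ee_pos: [0.4171, -0.2139, 0.0309]
eef_rot: [2.78, 1.57, -0.478]
force: [-0.1, -0.7, 0.9]
grip_width: 0.0598
```

```bash
python3 - <<'E'
from h import *
o=st(); plan([.4153,-.2140,-.0235],173.3+90); w=cam('wrist'); save(w,'w17',None,.8)
E
```

```text
t 40.65 p [ 0.4171 -0.2139  0.0309] down [ 0.001 -0.    -1.   ] jawphi -96.7 F [-0.1 -0.7  0.9] w 0.0598 q [-0.55  0.3   1.89  0.    0.95  1.14]
to [ 0.4153 -0.214  -0.0235] shift mm (old axes) [54.4  0.3  1.8] (new axes) [54.4  0.3  1.7] turn [ 0.0002 -0.001  -0.0004]
```

View pics/w17.png

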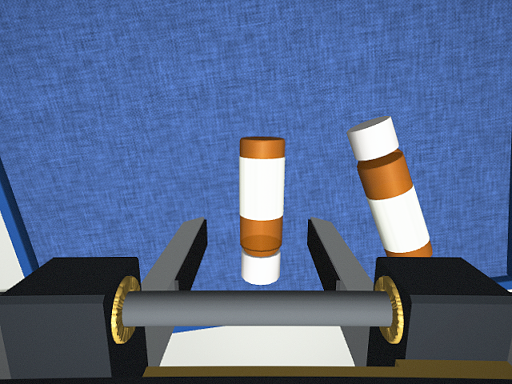

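{"method": "play_rows", "body": {
  "deltas": [
    [[10,0.3,1.7,0,0,0,60],[18,0,0,0,0,0,60],[15,0,0,0,0,0,60],[8,0,0,0,0,0,60],[3,0,0,0,0,0,60],[0,0,0,0,0,0,60]]
  ]
}}

```text
time_s: 41.3
ee_pos: [0.4148, -0.2142, -0.0239]
eef_rot: [-0.479, 1.571, 2.545]
force: [-0.3, 0.0, 0.2]
grip_width: 0.0599
```

{"method": "play_rows", "body": {
  "deltas": [
    [[0,0,0,0,0,0,20],[0,0,0,0,0,0,20],[0,0,0,0,0,0,20],[0,0,0,0,0,0,20],[0,0,0,0,0,0,20],[0,0,0,0,0,0,20],[0,0,0,0,0,0,20]]
  ]
}}

```text
time_s: 42.0
ee_pos: [0.415, -0.2143, -0.0236]
eef_rot: [2.649, 1.57, -0.61]
force: [-0.5, 1.1, 4.3]
grip_width: 0.0316
```

```bash
python3 - <<'E'
from h import *
o=st(); a=plan([.4155,-.214,.14],82.1); b=plan(cw(0,-.058,.14),82.1,a)
E
```

```text
t 42.0 p [ 0.415  -0.2143 -0.0236] down [ 0. -0. -1.] jawphi -96.7 F [-0.5  1.1  4.3] w 0.0316 q [-0.56  0.4   1.92 -0.    0.83  1.13]
to [ 0.4155 -0.214   0.14  ] shift mm (old axes) [-163.6   -0.4   -0.5] (new axes) [-163.6   -0.4   -0.5] turn [ 0.0207 -0.0004 -0.0002]
to [0.467  0.1516 0.14  ] shift mm (old axes) [   0.  -369.2   -0.8] (new axes) [   0.  -369.2   -0.8] turn [0. 0. 0.]
```

{"method": "play_rows", "body": {
  "deltas": [
    [[-8,0,0,0,0,0,20],[-20,0,0,0,0,0,20],[-28,0,0,0,0,0,20],[-28,0,0,0,0,0,20],[-28,0,0,0,0,0,20],[-26,0,0,0,0,0,20],[-20,0,0,0.021,0,0,20],[-6,0,0,0,0,0,20],[0,0,0,0,0,0,20]]
  ]
}}

```text
time_s: 42.9
ee_pos: [0.4149, -0.2142, 0.1405]
eef_rot: [2.735, 1.57, -0.545]
force: [0.2, 0.4, -1.5]
grip_width: 0.0315
```

{"method": "play_rows", "body": {
  "deltas": [
    [[0,-15,0,0,0,0,20],[0,-26,0,0,0,0,20],[0,-26,0,0,0,0,20],[0,-26,0,0,0,0,20],[0,-26,0,0,0,0,20],[0,-26,0,0,0,0,20],[0,-25,0,0,0,0,20],[0,-15,0,0,0,0,20],[0,0,0,0,0,0,20]]
  ]
}}

```text
time_s: 43.8
ee_pos: [0.4396, -0.0289, 0.139]
eef_rot: [-0.127, 1.569, 2.88]
force: [-0.2, -0.4, -2.1]
grip_width: 0.0314
```

{"method": "play_rows", "body": {
  "deltas": [
    [[0,-15,0,0,0,0,20],[0,-26,0,0,0,0,20],[0,-26,0,0,0,0,20],[0,-26,0,0,0,0,20],[0,-26,0,0,0,0,20],[0,-26,0,0,0,0,20],[0,-25,0,0,0,0,20],[0,-15,0,0,0,0,20],[0,0,0,0,0,0,20],[0,0,0,0,0,0,20]]
  ]
}}

```text
time_s: 44.8
ee_pos: [0.4655, 0.1516, 0.1397]
eef_rot: [0.627, 1.57, -2.652]
force: [-0.0, 0.0, -1.6]
grip_width: 0.0315
```

```bash
python3 - <<'E'
from h import *
o=st(); b=plan(cw(0,-.058,-.0196),82.1)
E
```

```text
t 44.8 p [0.4655 0.1516 0.1397] down [-0.001 -0.    -1.   ] jawphi -97.9 F [-0.   0.  -1.6] w 0.0315 q [ 0.24  0.2   1.73 -0.    1.21  1.95]
to [ 0.467   0.1516 -0.0196] shift mm (old axes) [159.3  -0.2  -1.6] (new axes) [ 1.593e+02 -1.000e-01 -1.500e+00] turn [-0.0001  0.0008 -0.0005]
```

{"method": "play_rows", "body": {
  "deltas": [
    [[15,0,-1.5,0,0,0,20],[25,0,0,0,0,0,20],[25,0,0,0,0,0,20],[25,0,0,0,0,0,20],[20,0,0,0,0,0,20],[10,0,0,0,0,0,20],[5,0,0,0,0,0,20],[0,0,0,0,0,0,20],[0,0,0,0,0,0,20]]
  ]
}}

```text
time_s: 45.7
ee_pos: [0.4678, 0.152, 0.016]
eef_rot: [-2.748, 1.57, 0.255]
force: [0.8, -0.1, -0.6]
grip_width: 0.0314
```

```bash
python3 - <<'E'
from h import *
o=st(); b=plan(cw(0,-.058,-.0196),82.1); w=cam('wrist'); save(w,'w18',None,.8)
E
```

```text
t 45.7 p [0.4678 0.152  0.016 ] down [ 0.001  0.    -1.   ] jawphi -97.9 F [ 0.8 -0.1 -0.6] w 0.0314 q [0.24 0.37 1.83 0.   0.94 1.95]
to [ 0.467   0.1516 -0.0196] shift mm (old axes) [35.6  0.6  0.7] (new axes) [35.6  0.6  0.7] turn [-0.0005 -0.0011  0.0005]
```

View pics/w18.png

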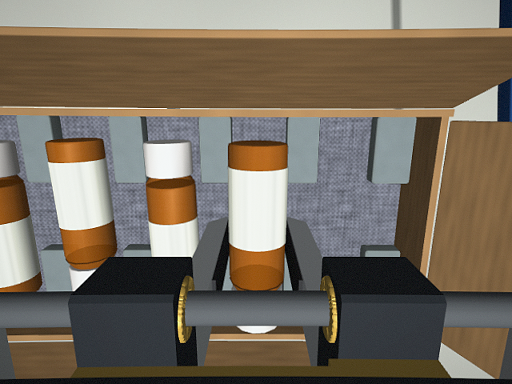

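{"method": "play_rows", "body": {
  "deltas": [
    [[8,0.7,0.5,0,0,0,20],[10,0,0,0,0,0,20],[8,0,0,0,0,0,20],[5,0,0,0,0,0,20],[2,0,0,0,0,0,20],[0,0,0,0,0,0,20],[0,0,0,0,0,0,20]]
  ]
}}

```text
time_s: 46.45
ee_pos: [0.4668, 0.1515, -0.0177]
eef_rot: [-2.659, 1.571, 0.345]
force: [-0.1, 0.4, -1.2]
grip_width: 0.0315
```

{"method": "play_rows", "body": {
  "deltas": [
    [[1,0,0,0,0,0,20],[0.5,0,0,0,0,0,20],[0,0,0,0,0,0,20],[0,0,0,0,0,0,20]]
  ]
}}

```text
time_s: 46.85
ee_pos: [0.4667, 0.1514, -0.0193]
eef_rot: [-2.794, 1.571, 0.21]
force: [0.2, 0.0, -0.9]
grip_width: 0.0317
```

{"method": "play_rows", "body": {
  "deltas": [
    [[0.6,0,0,0,0,0,20],[0,0,0,0,0,0,20]]
  ]
}}

```text
time_s: 47.05
ee_pos: [0.4668, 0.1515, -0.0197]
eef_rot: [-2.728, 1.571, 0.275]
force: [-2.0, 0.4, 4.1]
grip_width: 0.0316
```

{"method": "play_rows", "body": {
  "deltas": [
    [[-0.3,0,0,0,0,0,46],[0,0,0,0,0,0,46],[0,0,0,0,0,0,46],[-5,0,0,0,0,0,46],[-20,0,0,0,0,0,46],[-30,0,0,0,0,0,46],[-30,0,0,0,0,0,46],[-30,0,0,0,0,0,46],[-30,0,0,0,0,0,60],[-15,0,0,0,0,0,60]]
  ]
}}

```text
time_s: 48.05
ee_pos: [0.4674, 0.1516, 0.1433]
eef_rot: [-2.766, 1.567, 0.237]
force: [-0.0, 0.5, -0.4]
grip_width: 0.0581
```

{"method": "play_rows", "body": {
  "deltas": [
    [[0,15,-1,0,0,0,60],[0,28,-1,0,0,0,60],[0,29,-1,0,0,0,60],[0,29,-1,0,0,0,60],[0,29,-1,0,0,0,60],[0,29,-1,0,0,0,60],[0,29,-1,0,0,0,60],[0,27,-1,0,0,0,60],[0,15,0,0,0,0,60],[0,0,0,0,0,0,60]]
  ]
}}

```text
time_s: 49.05
ee_pos: [0.4418, -0.0793, 0.1393]
eef_rot: [0.006, 1.569, 3.007]
force: [-0.2, 0.8, -0.1]
grip_width: 0.06
```

```bash
python3 - <<'E'
from h import *
o=st(); t,s=meas(); save(t,'t19',(120,180,520,400),2); plan([.4184,-.3070,.03],16.3+90)
E
```

```text
t 49.05 p [ 0.4418 -0.0793  0.1393] down [-0.002  0.    -1.   ] jawphi -98.1 F [-0.2  0.8 -0.1] w 0.06 q [-0.26  0.11  1.83 -0.    1.2   1.45]
vial [ 0.3974 -0.1123  0.02  ] 0.174 0.124 80.6 tri [ 0.4196 -0.1116 -0.049 ]
vial [ 0.4183 -0.3068  0.02  ] 0.109 0.034 17.0 tri [ 0.4309 -0.3033  0.0302]
to [ 0.4184 -0.307   0.03  ] shift mm (old axes) [109.6 230.5  -8.2] (new axes) [109.6 213.4  87.3] turn [-4.237e-01  1.100e-03  4.000e-04]
```

View pics/t19.png

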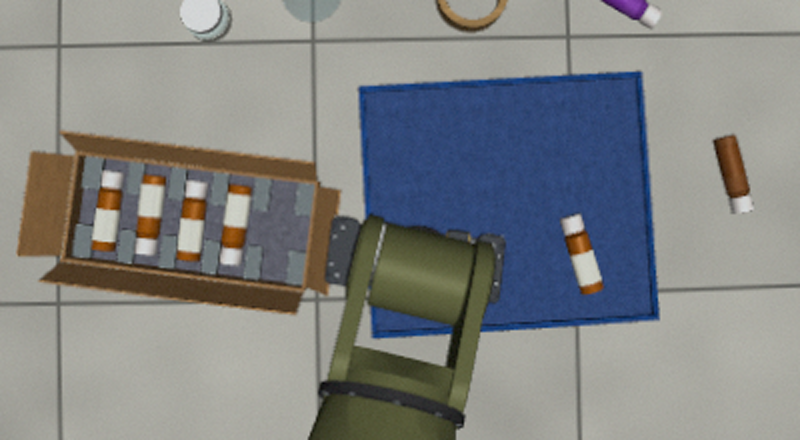

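Four vials are in, and the last one is at (582,254), unmoved.

{"method": "play_rows", "body": {
  "deltas": [
    [[0,15,0,0,0,0,60],[0,28,-1,0,0,0,60],[0,29,-1,0,0,0,60],[0,29,-1,0,0,0,60],[0,29,-1,0,0,0,60],[0,29,-1,0,0,0,60],[0,29,-1,0,0,0,60],[0,27,-1,0,0,0,60],[0,15,-1,0,0,0,60],[0,0,0,0,0,0,60]]
  ]
}}

```text
time_s: 50.15
ee_pos: [0.4191, -0.3068, 0.1398]
eef_rot: [-0.556, 1.57, 2.446]
force: [0.5, 0.0, -0.1]
grip_width: 0.0599
```

{"method": "play_rows", "body": {
  "deltas": [
    [[10,0,0,-0.14,0,0,60],[20,0,0,-0.14,0,0,60],[25,0,0,-0.144,0,0,60],[25,0,0,0,0,0,60],[20,0,0,0,0,0,60],[10,0,0,0,0,0,60],[0,0,0,0,0,0,60],[0,0,0,0,0,0,60]]
  ]
}}

```text
time_s: 50.95
ee_pos: [0.4197, -0.3062, 0.0312]
eef_rot: [2.232, 1.57, -0.623]
force: [-0.1, 0.4, 0.3]
grip_width: 0.0603
```

```bash
python3 - <<'E'
from h import *
o=st(); plan([.4184,-.3067,-.0235],16.5+90); w=cam('wrist'); save(w,'w20',None,.8)
E
```

```text
t 50.95 p [ 0.4197 -0.3062  0.0312] down [ 0.001 -0.001 -1.   ] jawphi -73.6 F [-0.1  0.4  0.3] w 0.0603 q [-0.7   0.4   1.75  0.    0.99  0.58]
to [ 0.4184 -0.3067 -0.0235] shift mm (old axes) [54.7  0.1  1.4] (new axes) [54.7  0.1  1.4] turn [-0.0017 -0.0005 -0.0007]
```

View pics/w20.png

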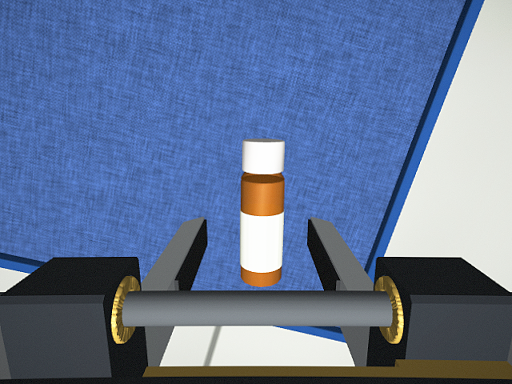

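{"method": "play_rows", "body": {
  "deltas": [
    [[10,0,1.4,0,0,0,60],[18,0,0,0,0,0,60],[15,0,0,0,0,0,60],[8,0,0,0,0,0,60],[3.5,0,0,0,0,0,60],[0,0,0,0,0,0,60]]
  ]
}}

```text
time_s: 51.6
ee_pos: [0.4178, -0.3068, -0.0242]
eef_rot: [-0.955, 1.571, 2.472]
force: [0.0, 0.2, -0.3]
grip_width: 0.0602
```

{"method": "play_rows", "body": {
  "deltas": [
    [[0,0,0,0,0,0,20],[0,0,0,0,0,0,20],[0,0,0,0,0,0,20],[0,0,0,0,0,0,20],[0,0,0,0,0,0,20],[0,0,0,0,0,0,20],[0,0,0,0,0,0,20]]
  ]
}}

```text
time_s: 52.3
ee_pos: [0.418, -0.3069, -0.0239]
eef_rot: [2.154, 1.57, -0.702]
force: [-0.7, -0.5, 3.9]
grip_width: 0.032
```

```bash
python3 - <<'E'
from h import *
o=st(); a=plan([.4184,-.3067,.14],82.1); b=plan(cw(0,-.1153,.14),82.1,a)
E
```

```text
t 52.3 p [ 0.418  -0.3069 -0.0239] down [ 0. -0. -1.] jawphi -73.6 F [-0.7 -0.5  3.9] w 0.032 q [-0.7   0.49  1.78  0.    0.88  0.58]
to [ 0.4184 -0.3067  0.14  ] shift mm (old axes) [-163.9   -0.    -0.5] (new axes) [-163.9   -0.3   -0.4] turn [ 4.237e-01 -3.000e-04 -3.000e-04]
to [0.4592 0.0948 0.14  ] shift mm (old axes) [   0.  -403.3   14.8] (new axes) [   0.  -403.3   14.8] turn [0. 0. 0.]
```

{"method": "play_rows", "body": {
  "deltas": [
    [[-8,0,0,0,0,0,20],[-20,0,0,0,0,0,20],[-28,0,0,0,0,0,20],[-28,0,0,0,0,0,20],[-28,0,0,0.14,0,0,20],[-26,0,0,0.14,0,0,20],[-20,0,0,0.144,0,0,20],[-6,0,0,0,0,0,20],[0,0,0,0,0,0,20]]
  ]
}}

```text
time_s: 53.2
ee_pos: [0.4179, -0.3068, 0.1402]
eef_rot: [2.585, 1.57, -0.69]
force: [-0.7, -0.4, -1.5]
grip_width: 0.0312
```

{"method": "play_rows", "body": {
  "deltas": [
    [[0,-15,1,0,0,0,20],[0,-26,1,0,0,0,20],[0,-28,1,0,0,0,20],[0,-28,1,0,0,0,20],[0,-28,1,0,0,0,20],[0,-28,1,0,0,0,20],[0,-26,1,0,0,0,20],[0,-15,1,0,0,0,20],[0,-8,0,0,0,0,20],[0,0,0,0,0,0,20]]
  ]
}}

```text
time_s: 54.2
ee_pos: [0.4374, -0.1046, 0.1392]
eef_rot: [-0.225, 1.57, 2.781]
force: [-0.9, -0.2, -1.4]
grip_width: 0.0316
```

{"method": "play_rows", "body": {
  "deltas": [
    [[0,-15,1,0,0,0,20],[0,-26,1,0,0,0,20],[0,-28,1,0,0,0,20],[0,-28,1,0,0,0,20],[0,-28,1,0,0,0,20],[0,-28,1,0,0,0,20],[0,-26,1,0,0,0,20],[0,-15,0,0,0,0,20],[0,-7,0,0,0,0,20],[0,0,0,0,0,0,20]]
  ]
}}

```text
time_s: 55.2
ee_pos: [0.4585, 0.0944, 0.1395]
eef_rot: [0.323, 1.57, -2.956]
force: [0.7, -0.9, -1.2]
grip_width: 0.0318
```

```bash
python3 - <<'E'
from h import *
o=st(); b=plan(cw(0,-.1153,-.0199),82.1)
E
```

```text
t 55.2 p [0.4585 0.0944 0.1395] down [-0.001 -0.    -1.   ] jawphi -97.9 F [ 0.7 -0.9 -1.2] w 0.0318 q [ 0.12  0.15  1.79 -0.    1.21  1.83]
to [ 0.4592  0.0948 -0.0199] shift mm (old axes) [159.4  -0.5  -0.7] (new axes) [159.4  -0.5  -0.6] turn [ 0.0005  0.0006 -0.0002]
```

{"method": "play_rows", "body": {
  "deltas": [
    [[15,0,-0.6,0,0,0,20],[25,0,0,0,0,0,20],[25,0,0,0,0,0,20],[25,0,0,0,0,0,20],[20,0,0,0,0,0,20],[10,0,0,0,0,0,20],[5,0,0,0,0,0,20],[0,0,0,0,0,0,20],[0,0,0,0,0,0,20]]
  ]
}}

```text
time_s: 56.1
ee_pos: [0.4596, 0.0942, 0.0156]
eef_rot: [-2.883, 1.57, 0.12]
force: [-0.0, -0.1, -1.0]
grip_width: 0.0314
```

```bash
python3 - <<'E'
from h import *
o=st(); b=plan(cw(0,-.1153,-.0199),82.1); w=cam('wrist'); save(w,'w21',None,.8)
E
```

```text
t 56.1 p [0.4596 0.0942 0.0156] down [ 0.001  0.    -1.   ] jawphi -97.9 F [-0.  -0.1 -1. ] w 0.0314 q [ 0.12  0.33  1.9  -0.    0.92  1.83]
to [ 0.4592  0.0948 -0.0199] shift mm (old axes) [35.5 -0.5  0.6] (new axes) [35.5 -0.5  0.5] turn [-0.0004 -0.0012  0.0003]
```

View pics/w21.png

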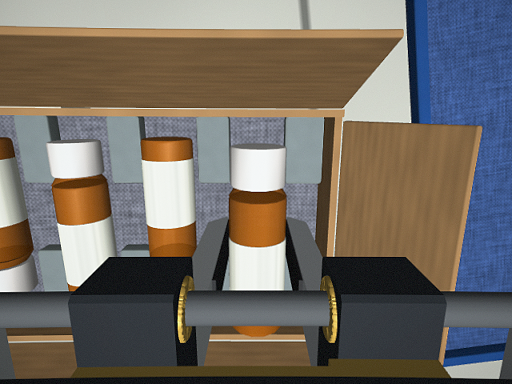

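{"method": "play_rows", "body": {
  "deltas": [
    [[8,0,0.5,0,0,0,20],[10,0,0,0,0,0,20],[8,0,0,0,0,0,20],[5,0,0,0,0,0,20],[2,0,0,0,0,0,20],[0,0,0,0,0,0,20],[0,0,0,0,0,0,20]]
  ]
}}

```text
time_s: 56.85
ee_pos: [0.4587, 0.0945, -0.018]
eef_rot: [-2.81, 1.571, 0.193]
force: [-0.7, 0.1, -1.5]
grip_width: 0.0314
```

{"method": "play_rows", "body": {
  "deltas": [
    [[1,0,0,0,0,0,20],[0.7,0,0,0,0,0,20],[0,0,0,0,0,0,20],[0,0,0,0,0,0,20]]
  ]
}}

```text
time_s: 57.25
ee_pos: [0.4587, 0.0944, -0.0197]
eef_rot: [3.126, 1.57, -0.154]
force: [-1.0, -2.3, 1.7]
grip_width: 0.0317
```

{"method": "play_rows", "body": {
  "deltas": [
    [[0.6,0,0,0,0,0,20],[0,0,0,0,0,0,20]]
  ]
}}

```text
time_s: 57.45
ee_pos: [0.4588, 0.0944, -0.02]
eef_rot: [3.116, 1.57, -0.164]
force: [-0.5, -1.7, 7.8]
grip_width: 0.0315
```

{"method": "play_rows", "body": {
  "deltas": [
    [[-0.3,0,0,0,0,0,46],[0,0,0,0,0,0,46],[0,0,0,0,0,0,46],[-5,0,0,0,0,0,46],[-20,0,0,0,0,0,46],[-30,0,0,0,0,0,46],[-30,0,0,0,0,0,46],[-30,0,0,0,0,0,46],[-30,0,0,0,0,0,0],[-15,0,0,0,0,0,0]]
  ]
}}

```text
time_s: 58.45
ee_pos: [0.4591, 0.0946, 0.1425]
eef_rot: [-2.786, 1.568, 0.217]
force: [0.5, 0.9, -0.3]
grip_width: 0.0335
```

{"method": "play_rows", "body": {
  "deltas": [
    [[0,15,0,0,0,0,0],[0,25,0,0,0,0,0],[0,25,0,0,0,0,0],[0,25,0,0,0,0,0],[0,25,0,0,0,0,0],[0,22,0,0,0,0,0],[0,15,0,0,0,0,0],[0,0,0,0,0,0,0],[0,0,0,0,0,0,0]]
  ]
}}

```text
time_s: 59.35
ee_pos: [0.4376, -0.0558, 0.1399]
eef_rot: [-1.261, 1.57, 1.742]
force: [0.3, 0.1, 0.4]
grip_width: 0.0011
```

```bash
python3 - <<'E'
from h import *
o=st(); plan(cw(0,-.265,.044),82.1); t=cam('top'); save(t,'t22',(110,220,330,350),3.5); s=cam('side'); save(s,'s22',(250,200,450,420),2.7); w=cam('wrist'); save(w,'w22',None,.8)
E
```

```text
t 59.35 p [ 0.4376 -0.0558  0.1399] down [-0.  0. -1.] jawphi -98.0 F [0.3 0.1 0.4] w 0.0011 q [-0.21  0.09  1.85  0.    1.2   1.5 ]
to [ 0.4386 -0.0535  0.044 ] shift mm (old axes) [95.9 -2.4 -0.7] (new axes) [95.9 -2.5 -0.7] turn [-0.001   0.0001  0.0003]
```

View pics/t22.png

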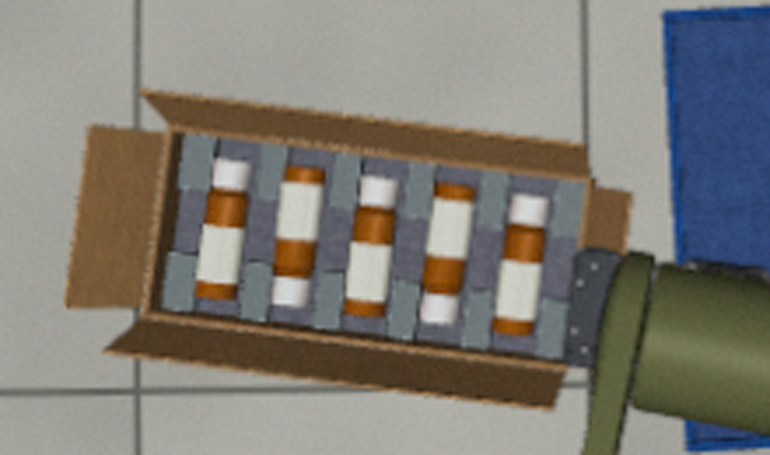

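View pics/s22.png

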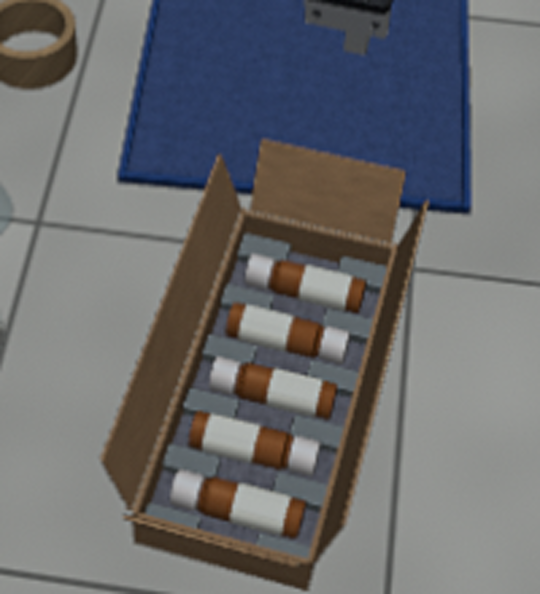

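View pics/w22.png

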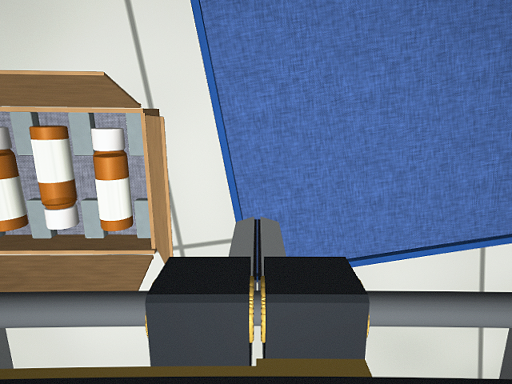

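All five vials lie in slots 1–5 (top crop columns 222, 298, 371, 448 and 521). Now the right short flap: I lower the closed fingers outside it and push in.

{"method": "play_rows", "body": {
  "deltas": [
    [[10,0,0,0,0,0,0],[22,0,0,0,0,0,0],[24,0,0,0,0,0,0],[22,0,0,0,0,0,0],[12,0,0,0,0,0,0],[6,0,0,0,0,0,0],[0,-10,0,0,0,0,0],[0,-15,0,0,0,0,0],[0,-15,0,0,0,0,0],[0,-15,0,0,0,0,0]]
  ]
}}

```text
time_s: 60.5
ee_pos: [0.4459, -0.0005, 0.0448]
eef_rot: [-3.027, 1.569, -0.023]
force: [0.3, -0.1, 1.1]
grip_width: 0.0008
```

{"method": "play_rows", "body": {
  "deltas": [
    [[0,-12,0,0,0,0,0],[0,-12,0,0,0,0,0],[0,-12,0,0,0,0,0],[0,-10,0,0,0,0,0],[0,0,0,0,0,0,0],[0,0,0,0,0,0,0]]
  ]
}}

```text
time_s: 61.1
ee_pos: [0.4515, 0.044, 0.0438]
eef_rot: [-0.034, 1.571, 2.969]
force: [-0.7, -0.4, -0.9]
grip_width: 0.0004
```

```bash
python3 - <<'E'
from h import *
o=st(); plan(cw(0,-.116,.017),82.1); s=cam('side'); save(s,'s23',(280,200,440,320),4.5)
E
```

```text
t 61.1 p [0.4515 0.044  0.0438] down [-0.  0. -1.] jawphi -97.9 F [-0.7 -0.4 -0.9] w 0.0004 q [0.02 0.25 1.92 0.   0.97 1.72]
to [0.4591 0.0941 0.017 ] shift mm (old axes) [ 26.8 -50.7  -0.6] (new axes) [ 26.8 -50.7  -0.6] turn [0.0001 0.0002 0.    ]
```

View pics/s23.png

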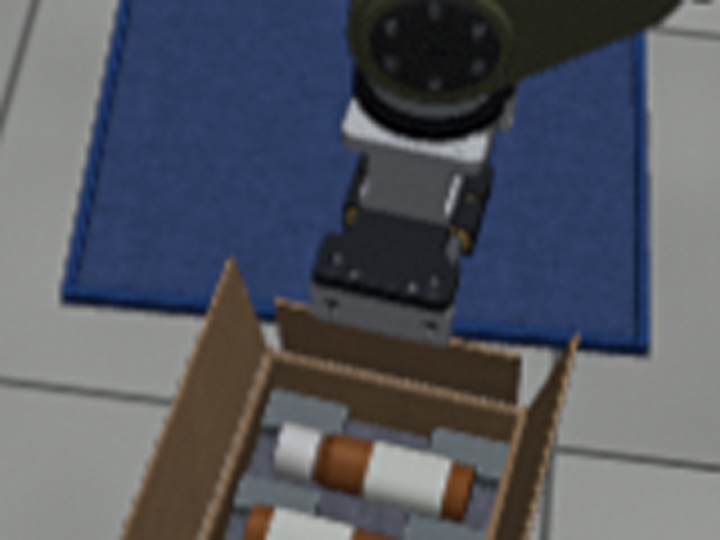

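{"method": "play_rows", "body": {
  "deltas": [
    [[0,-10,0,0,0,0,0],[0,-10,0,0,0,0,0],[3,-10,0,0,0,0,0],[5,-8,0,0,0,0,0],[5,-7,0,0,0,0,0],[5,-5,0,0,0,0,0],[4,0,0,0,0,0,0],[0,0,0,0,0,0,0],[0,0,0,0,0,0,0]]
  ]
}}

```text
time_s: 62.05
ee_pos: [0.4584, 0.0932, 0.0218]
eef_rot: [0.247, 1.571, -3.033]
force: [-0.6, -0.4, -0.8]
grip_width: 0.0002
```

```bash
python3 - <<'E'
from h import *
o=st(); plan(cw(0,-.116,.017),82.1); s=cam('side'); save(s,'s24',(280,200,440,320),4.5)
E
```

```text
t 62.05 p [0.4584 0.0932 0.0218] down [-0. -0. -1.] jawphi -97.9 F [-0.6 -0.4 -0.8] w 0.0002 q [0.12 0.32 1.89 0.   0.93 1.83]
to [0.4591 0.0941 0.017 ] shift mm (old axes) [ 4.8 -0.9 -0.6] (new axes) [ 4.8 -0.9 -0.6] turn [-0.0005  0.0003 -0.0001]
```

View pics/s24.png

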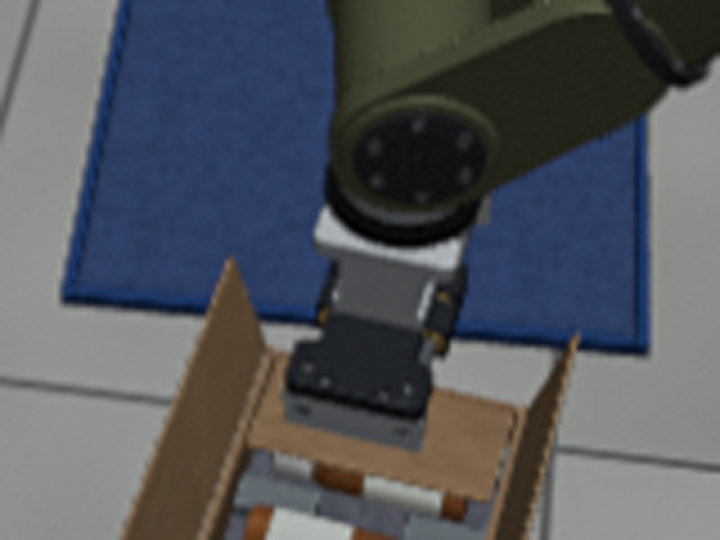

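{"method": "play_rows", "body": {
  "deltas": [
    [[1.5,0,0,0,0,0,0],[0.5,0,0,0,0,0,0],[0,0,0,0,0,0,0]]
  ]
}}

```text
time_s: 62.4
ee_pos: [0.4585, 0.0934, 0.0199]
eef_rot: [-3.042, 1.571, -0.039]
force: [0.2, -0.1, 0.6]
grip_width: 0.0004
```

{"method": "play_rows", "body": {
  "deltas": [
    [[1.5,0,0,0,0,0,0],[0,0,0,0,0,0,0]]
  ]
}}

```text
time_s: 62.6
ee_pos: [0.4584, 0.0934, 0.0182]
eef_rot: [0.241, 1.571, -3.039]
force: [0.8, -0.5, 1.3]
grip_width: 0.0005
```

{"method": "play_rows", "body": {
  "deltas": [
    [[1,0,0,0,0,0,0],[0,0,0,0,0,0,0]]
  ]
}}

```text
time_s: 62.8
ee_pos: [0.4584, 0.0934, 0.0173]
eef_rot: [-0.142, 1.571, 2.861]
force: [0.8, 0.1, 0.3]
grip_width: 0.0005
```

{"method": "play_rows", "body": {
  "deltas": [
    [[1,0,0,0,0,0,0],[0,0,0,0,0,0,0]]
  ]
}}

```text
time_s: 63.0
ee_pos: [0.4586, 0.0935, 0.0169]
eef_rot: [-3.021, 1.57, -0.017]
force: [-3.3, -0.1, 10.1]
grip_width: 0.0004
```

The right flap reached its stop: contact force 10 N at TCP z 0.017, level. Now the left short flap.

{"method": "play_rows", "body": {
  "deltas": [
    [[-5,0,0,0,0,0,0],[-20,0,0,0,0,0,0],[-30,0,0,0,0,0,0],[-30,0,0,0,0,0,0],[-25,0,0,0,0,0,0],[-14,0,0,0,0,0,0],[0,0,0,-0.1,0,0,0],[0,0,0,-0.1,0,0,0],[0,0,0,0,0,0,0]]
  ]
}}

```text
time_s: 63.9
ee_pos: [0.4584, 0.0934, 0.1405]
eef_rot: [3.071, 1.571, -0.007]
force: [-0.9, -0.1, -0.0]
grip_width: 0.0003
```

```bash
python3 - <<'E'
from h import *
o=st(); plan(cw(0,.268,.14),82.1+11.46);s=cam('side'); save(s,'s25',(280,200,440,320),4.5)
E
```

```text
t 63.9 p [0.4584 0.0934 0.1405] down [ 0. -0. -1.] jawphi -86.4 F [-0.9 -0.1 -0. ] w 0.0003 q [ 0.12  0.15  1.79 -0.    1.21  1.63]
to [0.5118 0.4745 0.14  ] shift mm (old axes) [   0.5 -376.9  -77.5] (new axes) [   0.5 -377.   -77. ] turn [ 0.0013 -0.0001 -0.    ]
```

View pics/s25.png

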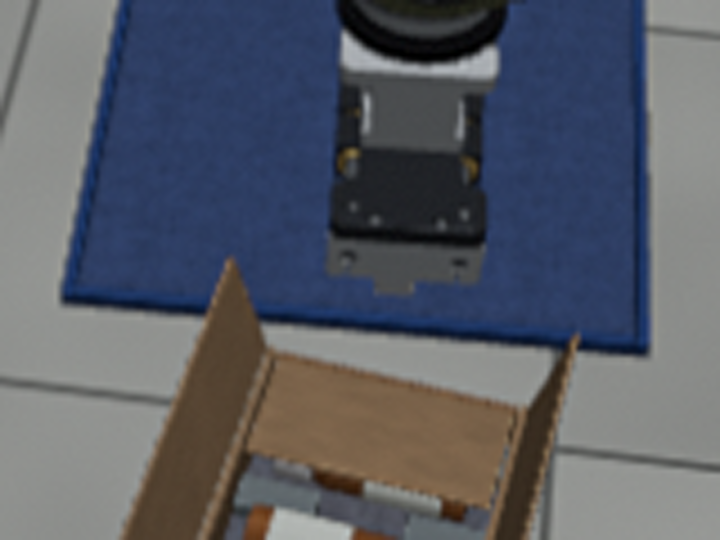

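{"method": "play_rows", "body": {
  "deltas": [
    [[0,-15,-3,0,0,0,0],[0,-25,-5,0,0,0,0],[0,-25,-5,0,0,0,0],[0,-25,-5,0,0,0,0],[0,-25,-5,0,0,0,0],[0,-25,-5,0,0,0,0],[0,-25,-5,0,0,0,0],[0,-20,-4,0,0,0,0],[0,0,0,0,0,0,0]]
  ]
}}

```text
time_s: 64.85
ee_pos: [0.4837, 0.2821, 0.1399]
eef_rot: [0.043, 1.57, -3.038]
force: [-0.2, 0.3, 0.3]
grip_width: 0.0008
```

{"method": "play_rows", "body": {
  "deltas": [
    [[0,-15,-3,0,0,0,0],[0,-25,-5,0,0,0,0],[0,-25,-5,0,0,0,0],[0,-25,-5,0,0,0,0],[0,-25,-5,0,0,0,0],[0,-25,-5,0,0,0,0],[0,-25,-6,0,0,0,0],[0,-20,-5,0,0,0,0],[0,-7,-1,0,0,0,0],[0,0,0,0,0,0,0]]
  ]
}}

```text
time_s: 65.85
ee_pos: [0.5118, 0.4747, 0.1398]
eef_rot: [0.659, 1.57, -2.421]
force: [0.8, -0.8, -0.5]
grip_width: 0.0003
```

```bash
python3 - <<'E'
from h import *
o=st(); a=plan(cw(0,.268,.044),82.1+11.46); b=plan(cw(0,.168,.044),82.1+11.46,a); plan(cw(0,.116,.0215),82.1+11.46,b)
E
```

```text
t 65.85 p [0.5118 0.4747 0.1398] down [-0. -0. -1.] jawphi -86.5 F [ 0.8 -0.8 -0.5] w 0.0003 q [ 0.7   0.67  1.07 -0.    1.41  2.2 ]
to [0.5118 0.4745 0.044 ] shift mm (old axes) [95.8  0.2 -0. ] (new axes) [95.8  0.2  0. ] turn [-0.0006  0.0005 -0.0004]
to [0.4981 0.3754 0.044 ] shift mm (old axes) [ 0.  98.  19.9] (new axes) [ 0.  98.  19.9] turn [0. 0. 0.]
to [0.4909 0.3239 0.0215] shift mm (old axes) [22.5 51.  10.3] (new axes) [22.5 51.  10.3] turn [0. 0. 0.]
```

{"method": "play_rows", "body": {
  "deltas": [
    [[10,0,0,0,0,0,0],[22,0,0,0,0,0,0],[24,0,0,0,0,0,0],[22,0,0,0,0,0,0],[12,0,0,0,0,0,0],[6,0,0,0,0,0,0],[0,10,2,0,0,0,0],[0,14,3,0,0,0,0],[0,14,3,0,0,0,0],[0,10,2,0,0,0,0]]
  ]
}}

```text
time_s: 66.85
ee_pos: [0.5053, 0.4249, 0.0457]
eef_rot: [-2.599, 1.569, 0.604]
force: [-0.1, 0.5, -0.5]
grip_width: 0.0007
```

{"method": "play_rows", "body": {
  "deltas": [
    [[0,10,2,0,0,0,0],[0,10,2,0,0,0,0],[0,10,2,0,0,0,0],[0,10,2,0,0,0,0],[0,10,2,0,0,0,0],[0,0,0,0,0,0,0],[0,0,0,0,0,0,0]]
  ]
}}

```text
time_s: 67.55
ee_pos: [0.4981, 0.3753, 0.0444]
eef_rot: [1.233, 1.571, -1.847]
force: [0.1, -0.0, -0.6]
grip_width: 0.0001
```

```bash
python3 - <<'E'
from h import *
o=st(); plan(cw(0,.116,.0215),82.1+11.46); s=cam('side'); save(s,'s26',(250,280,450,450),3.6)
E
```

```text
t 67.55 p [0.4981 0.3753 0.0444] down [-0. -0. -1.] jawphi -86.5 F [ 0.1 -0.  -0.6] w 0.0001 q [ 0.59  0.59  1.42 -0.    1.13  2.1 ]
to [0.4909 0.3239 0.0215] shift mm (old axes) [22.9 50.9 10.3] (new axes) [22.9 50.9 10.4] turn [-0.0006  0.     -0.    ]
```

View pics/s26.png

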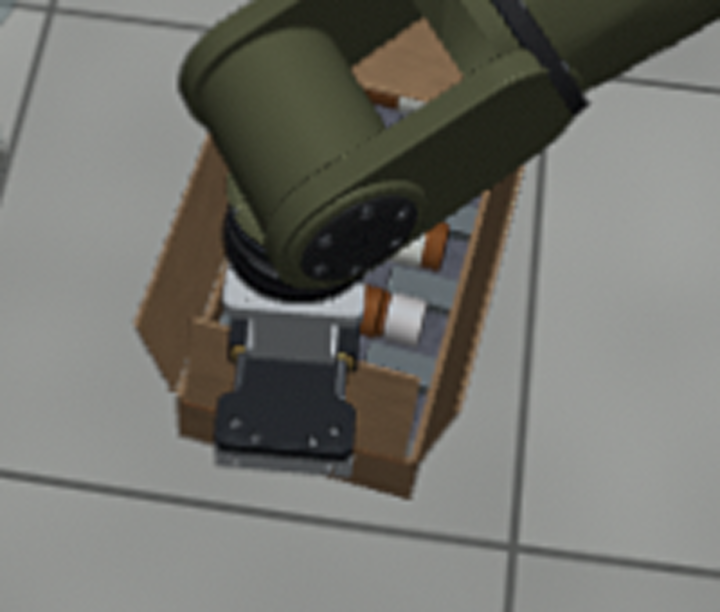

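{"method": "play_rows", "body": {
  "deltas": [
    [[0,10,2,0,0,0,0],[0,10,2,0,0,0,0],[3,10,2,0,0,0,0],[5,9,2,0,0,0,0],[5,7,1,0,0,0,0],[5,5,1,0,0,0,0],[5,0,0,0,0,0,0],[0,0,0,0,0,0,0],[0,0,0,0,0,0,0]]
  ]
}}

```text
time_s: 68.5
ee_pos: [0.4912, 0.3241, 0.0212]
eef_rot: [0.438, 1.571, -2.642]
force: [-0.2, 0.4, -0.0]
grip_width: 0.0005
```

{"method": "play_rows", "body": {
  "deltas": [
    [[1.5,0,0,0,0,0,0],[1,0,0,0,0,0,0],[0,0,0,0,0,0,0],[0,0,0,0,0,0,0]]
  ]
}}

```text
time_s: 68.9
ee_pos: [0.4913, 0.324, 0.0189]
eef_rot: [2.841, 1.571, -0.239]
force: [0.0, 0.2, -0.8]
grip_width: 0.0007
```

{"method": "play_rows", "body": {
  "deltas": [
    [[1,0,0,0,0,0,0],[0,0,0,0,0,0,0]]
  ]
}}

```text
time_s: 69.1
ee_pos: [0.4912, 0.3239, 0.0178]
eef_rot: [0.343, 1.571, -2.737]
force: [-0.3, 0.4, -0.2]
grip_width: 0.0003
```

{"method": "play_rows", "body": {
  "deltas": [
    [[0.8,0,0,0,0,0,0],[0,0,0,0,0,0,0]]
  ]
}}

```text
time_s: 69.3
ee_pos: [0.4913, 0.3239, 0.0172]
eef_rot: [3.118, 1.571, 0.038]
force: [-1.7, -0.7, 1.6]
grip_width: 0.0004
```

{"method": "play_rows", "body": {
  "deltas": [
    [[0.7,0,0,0,0,0,0],[0,0,0,0,0,0,0]]
  ]
}}

```text
time_s: 69.5
ee_pos: [0.4914, 0.3239, 0.017]
eef_rot: [-2.935, 1.57, 0.269]
force: [-2.3, -2.2, 7.9]
grip_width: 0.0006
```

```bash
python3 - <<'E'
from h import *
o=st(); a=plan(cw(0,.116,.14),82.1+11.46); b=plan(cw(.17,0,.14),82.1+11.46,a)
plan(cw(-.17,0,.14),82.1+11.46,a)
E
```

```text
t 69.5 p [0.4914 0.3239 0.017 ] down [ 0.  0. -1.] jawphi -86.5 F [-2.3 -2.2  7.9] w 0.0006 q [ 0.52  0.55  1.55 -0.    1.04  2.03]
to [0.4909 0.3239 0.14  ] shift mm (old axes) [-123.    -0.     0.4] (new axes) [-123.    -0.     0.4] turn [-0.0003 -0.0003  0.0001]
to [0.6434 0.1856 0.14  ] shift mm (old axes) [  -0.   147.5 -143.6] (new axes) [  -0.   147.5 -143.6] turn [0. 0. 0.]
to [0.3066 0.2324 0.14  ] shift mm (old axes) [  0.   79.9 189.7] (new axes) [  0.   79.9 189.7] turn [0. 0. 0.]
```

Left flap at its stop (8 N at TCP z 0.017). Next the far long flap.

{"method": "play_rows", "body": {
  "deltas": [
    [[-5,0,0,0,0,0,0],[-20,0,0,0,0,0,0],[-30,0,0,0,0,0,0],[-30,0,0,0,0,0,0],[-25,0,0,0,0,0,0],[-13,0,0,0,0,0,0],[0,0,0,0,0,0,0]]
  ]
}}

```text
time_s: 70.2
ee_pos: [0.4918, 0.3243, 0.1408]
eef_rot: [-2.67, 1.568, 0.534]
force: [0.1, 0.7, 0.1]
grip_width: 0.0003
```

{"method": "play_rows", "body": {
  "deltas": [
    [[0,11,-10,0,0,0,0],[0,18,-16,0,0,0,0],[0,18,-16,0,0,0,0],[0,18,-16,0,0,0,0],[0,18,-16,0,0,0,0],[0,18,-16,0,0,0,0],[0,18,-16,0,0,0,0],[0,15,-14,0,0,0,0],[0,10,-9,0,0,0,0],[0,0,0,0,0,0,0]]
  ]
}}

```text
time_s: 71.2
ee_pos: [0.6295, 0.1864, 0.1377]
eef_rot: [0.246, 1.569, -2.836]
force: [-0.3, 0.8, -0.7]
grip_width: 0.0006
```

```bash
python3 - <<'E'
from h import *
o=st(); a=plan(cw(.155,0,.048),82.1+11.46); b=plan(cw(.075,0,.048),93.56,a); plan(cw(.027,0,.025),93.56,b)
t=cam('top'); save(t,'t27',(110,220,330,350),3.5); s=cam('side'); save(s,'s27',(250,220,450,430),2.8)
E
```

```text
t 71.2 p [0.6295 0.1864 0.1377] down [-0.002 -0.001 -1.   ] jawphi -86.6 F [-0.3  0.8 -0.7] w 0.0006 q [ 0.23  0.57  1.22 -0.    1.35  1.74]
to [0.6285 0.1877 0.048 ] shift mm (old axes) [89.7 -1.4  0.7] (new axes) [89.7 -1.4  0.8] turn [-0.0023  0.002  -0.0005]
to [0.5493 0.1987 0.048 ] shift mm (old axes) [  0.  -15.9  78.4] (new axes) [  0.  -15.9  78.4] turn [0. 0. 0.]
to [0.5017 0.2053 0.025 ] shift mm (old axes) [23.  -9.5 47. ] (new axes) [23.  -9.5 47. ] turn [0. 0. 0.]
```

View pics/t27.png

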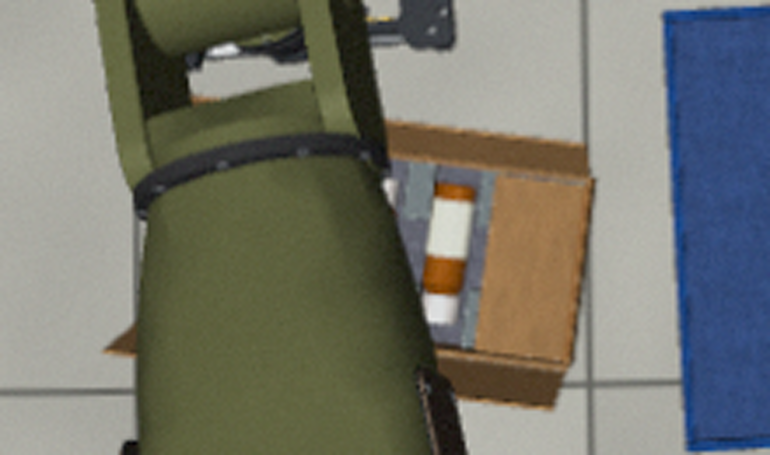

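View pics/s27.png

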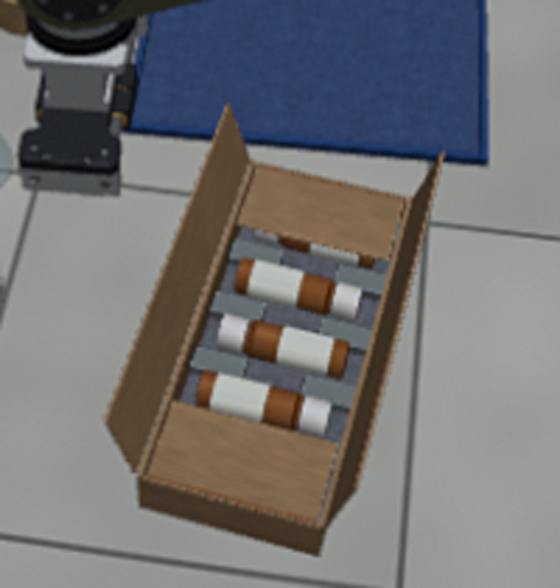

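{"method": "play_rows", "body": {
  "deltas": [
    [[10,-1.4,0.8,0,0,0,0],[22,0,0,0,0,0,0],[22,0,0,0,0,0,0],[20,0,0,0,0,0,0],[10,0,0,0,0,0,0],[6,0,0,0,0,0,0],[0,-2,10,0,0,0,0],[0,-3,14,0,0,0,0],[0,-2,10,0,0,0,0],[0,-2,10,0,0,0,0]]
  ]
}}

```text
time_s: 72.3
ee_pos: [0.5833, 0.1962, 0.0501]
eef_rot: [-2.905, 1.569, 0.299]
force: [-0.4, -0.3, -0.3]
grip_width: 0.0004
```

{"method": "play_rows", "body": {
  "deltas": [
    [[0,-2,10,0,0,0,0],[0,-2,10,0,0,0,0],[0,-2,10,0,0,0,0],[0,-1,4,0,0,0,0],[0,0,0,0,0,0,0],[0,0,0,0,0,0,0]]
  ]
}}

```text
time_s: 72.9
ee_pos: [0.5493, 0.2007, 0.0494]
eef_rot: [-2.218, 1.571, 0.986]
force: [0.6, 0.6, 0.4]
grip_width: 0.0006
```

```bash
python3 - <<'E'
from h import *
o=st(); plan(cw(.027,0,.025),93.56)
s=cam('side'); save(s,'s28',(250,200,450,420),2.7)
E
```

```text
t 72.9 p [0.5493 0.2007 0.0494] down [ 0.  0. -1.] jawphi -86.5 F [0.6 0.6 0.4] w 0.0006 q [0.29 0.5  1.54 0.   1.1  1.8 ]
to [0.5017 0.2053 0.025 ] shift mm (old axes) [24.4 -7.5 47.2] (new axes) [24.4 -7.6 47.2] turn [-0.0003 -0.      0.0001]
```

View pics/s28.png

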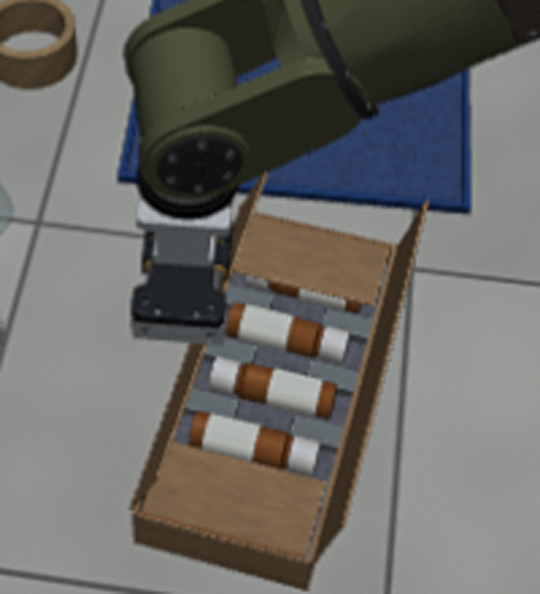

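The flap is upright and moving with the finger, so I fold it down.

{"method": "play_rows", "body": {
  "deltas": [
    [[0,-2,10,0,0,0,0],[0,-2,10,0,0,0,0],[3,-1,9,0,0,0,0],[5,-1,7,0,0,0,0],[5,-1,6,0,0,0,0],[5,-1,5,0,0,0,0],[5,0,0,0,0,0,0],[1.5,0,0,0,0,0,0],[0,0,0,0,0,0,0],[0,0,0,0,0,0,0]]
  ]
}}

```text
time_s: 73.95
ee_pos: [0.502, 0.2057, 0.0248]
eef_rot: [-2.599, 1.571, 0.605]
force: [0.4, 0.2, 0.9]
grip_width: 0.0008
```

{"method": "play_rows", "body": {
  "deltas": [
    [[1.2,0,0,0,0,0,0],[0,0,0,0,0,0,0],[0,0,0,0,0,0,0]]
  ]
}}

```text
time_s: 74.25
ee_pos: [0.5018, 0.2057, 0.0237]
eef_rot: [-2.664, 1.571, 0.539]
force: [-1.4, 0.4, -0.3]
grip_width: 0.0007
```

{"method": "play_rows", "body": {
  "deltas": [
    [[1,0,0,0,0,0,0],[0,0,0,0,0,0,0]]
  ]
}}

```text
time_s: 74.45
ee_pos: [0.5018, 0.2057, 0.0226]
eef_rot: [-1.871, 1.571, 1.332]
force: [0.0, 0.3, 0.9]
grip_width: 0.0005
```

{"method": "play_rows", "body": {
  "deltas": [
    [[0.8,0,0,0,0,0,0],[0,0,0,0,0,0,0]]
  ]
}}

```text
time_s: 74.65
ee_pos: [0.5018, 0.2057, 0.0218]
eef_rot: [-0.391, 1.571, 2.812]
force: [0.0, -0.3, 0.7]
grip_width: 0.0002
```

{"method": "play_rows", "body": {
  "deltas": [
    [[0.8,0,0,0,0,0,0],[0,0,0,0,0,0,0]]
  ]
}}

```text
time_s: 74.85
ee_pos: [0.5018, 0.2058, 0.0212]
eef_rot: [-2.637, 1.571, 0.567]
force: [-1.0, -0.3, 2.7]
grip_width: 0.0006
```

{"method": "play_rows", "body": {
  "deltas": [
    [[0.7,0,0,0,0,0,0],[0,0,0,0,0,0,0]]
  ]
}}

```text
time_s: 75.05
ee_pos: [0.5019, 0.2058, 0.021]
eef_rot: [-2.887, 1.57, 0.317]
force: [-3.1, -0.6, 9.9]
grip_width: 0.0004
```

```bash
python3 - <<'E'
from h import *
o=st(); a=plan(cw(.027,0,.14),93.56); b=plan(cw(-.155,0,.14),93.56,a); c=plan(cw(-.155,0,.048),93.56,b);  d=plan(cw(-.075,0,.048),93.56,c); plan(cw(-.028,0,.0235),93.56,d)
E
```

```text
t 75.05 p [0.5019 0.2058 0.021 ] down [ 0.  0. -1.] jawphi -86.5 F [-3.1 -0.6  9.9] w 0.0004 q [ 0.32  0.46  1.69 -0.    1.    1.83]
to [0.5017 0.2053 0.14  ] shift mm (old axes) [-1.19e+02  5.00e-01  1.00e-01] (new axes) [-119.     0.5    0.2] turn [-0.0003 -0.0003  0.0001]
to [0.3215 0.2303 0.14  ] shift mm (old axes) [  0.  -36.2 178.4] (new axes) [  0.  -36.2 178.4] turn [0. 0. 0.]
to [0.3215 0.2303 0.048 ] shift mm (old axes) [92.  0.  0.] (new axes) [92.  0.  0.] turn [0. 0. 0.]
to [0.4007 0.2193 0.048 ] shift mm (old axes) [ -0.   15.9 -78.4] (new axes) [ -0.   15.9 -78.4] turn [0. 0. 0.]
to [0.4473 0.2128 0.0235] shift mm (old axes) [ 24.5   9.3 -46.1] (new axes) [ 24.5   9.3 -46.1] turn [0. 0. 0.]
```

Far flap at its stop (10 N at TCP z 0.021). Now the near long flap.

{"method": "play_rows", "body": {
  "deltas": [
    [[-5,0,0,0,0,0,0],[-20,0,0,0,0,0,0],[-30,0,0,0,0,0,0],[-30,0,0,0,0,0,0],[-22,0,0,0,0,0,0],[-12,0,0,0,0,0,0],[0,-2,10,0,0,0,0],[0,-5,24,0,0,0,0],[0,-5,24,0,0,0,0],[0,0,0,0,0,0,0]]
  ]
}}

```text
time_s: 76.05
ee_pos: [0.4402, 0.2143, 0.138]
eef_rot: [0.232, 1.568, -2.847]
force: [1.1, -0.4, 0.3]
grip_width: 0.0004
```

{"method": "play_rows", "body": {
  "deltas": [
    [[0,-2,12,0,0,0,0],[0,-5,24,0,0,0,0],[0,-5,24,0,0,0,0],[0,-5,24,0,0,0,0],[0,-4,22,0,0,0,0],[0,-3,14,0,0,0,0],[0,0,0,0,0,0,0],[0,0,0,0,0,0,0]]
  ]
}}

```text
time_s: 76.85
ee_pos: [0.3224, 0.2307, 0.1394]
eef_rot: [-3.035, 1.57, 0.169]
force: [1.1, 0.3, 0.0]
grip_width: 0.0006
```

```bash
python3 - <<'E'
from h import *
o=st(); plan(cw(-.155,0,.048),93.56)
s=cam('side'); save(s,'s29',(250,180,530,420),2.6)
E
```

```text
t 76.85 p [0.3224 0.2307 0.1394] down [ 0.  0. -1.] jawphi -86.4 F [1.1 0.3 0. ] w 0.0006 q [ 0.53 -0.01  1.96 -0.    1.19  2.04]
to [0.3215 0.2303 0.048 ] shift mm (old axes) [91.4  0.4  0.9] (new axes) [91.4  0.4  0.9] turn [-0.     -0.0004  0.    ]
```

View pics/s29.png

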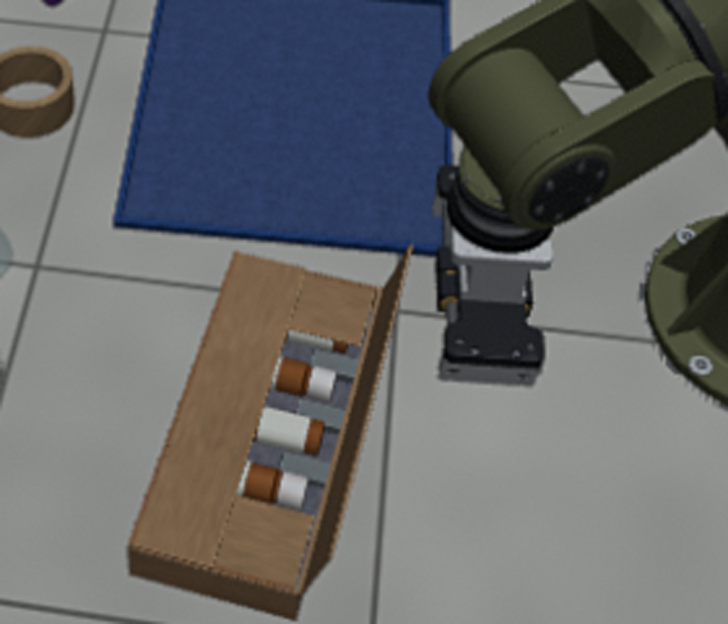

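{"method": "play_rows", "body": {
  "deltas": [
    [[10,0,0,0,0,0,0],[22,0,0,0,0,0,0],[22,0,0,0,0,0,0],[20,0,0,0,0,0,0],[11,0,0,0,0,0,0],[6,0,0,0,0,0,0],[0,2,-10,0,0,0,0],[0,3,-14,0,0,0,0],[0,2,-10,0,0,0,0],[0,2,-10,0,0,0,0]]
  ]
}}

```text
time_s: 77.9
ee_pos: [0.3679, 0.2243, 0.0488]
eef_rot: [-2.758, 1.57, 0.445]
force: [0.8, -0.3, -0.3]
grip_width: 0.0007
```

{"method": "play_rows", "body": {
  "deltas": [
    [[0,2,-10,0,0,0,0],[0,2,-10,0,0,0,0],[0,2,-10,0,0,0,0],[0,1,-5,0,0,0,0],[0,0,0,0,0,0,0],[0,0,0,0,0,0,0]]
  ]
}}

```text
time_s: 78.5
ee_pos: [0.4016, 0.2196, 0.0483]
eef_rot: [0.439, 1.571, -2.641]
force: [0.6, -0.3, 0.3]
grip_width: 0.0005
```

```bash
python3 - <<'E'
from h import *
o=st(); plan(cw(-.029,0,.0235),93.56)
s=cam('side'); save(s,'s30',(250,180,530,420),2.6)
E
```

```text
t 78.5 p [0.4016 0.2196 0.0483] down [-0. -0. -1.] jawphi -86.5 F [ 0.6 -0.3  0.3] w 0.0005 q [ 0.42  0.25  1.9  -0.    0.99  1.93]
to [0.4463 0.213  0.0235] shift mm (old axes) [ 24.8   9.3 -44.2] (new axes) [ 24.8   9.3 -44.2] turn [-0.0003  0.0001 -0.0001]
```

View pics/s30.png

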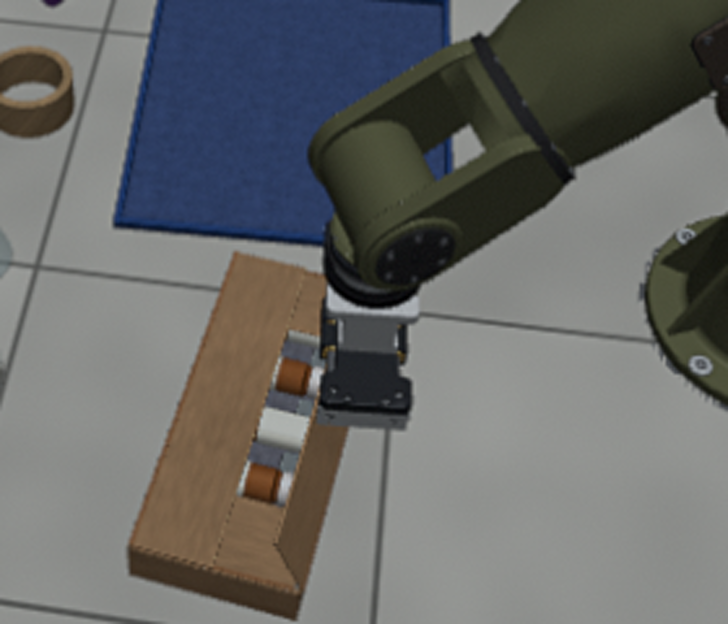

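{"method": "play_rows", "body": {
  "deltas": [
    [[0,2,-9,0,0,0,0],[0,2,-9,0,0,0,0],[3,2,-9,0,0,0,0],[5,1,-7,0,0,0,0],[5,1,-6,0,0,0,0],[5,1,-4,0,0,0,0],[5,0,0,0,0,0,0],[1.5,0,0,0,0,0,0],[0,0,0,0,0,0,0],[0,0,0,0,0,0,0]]
  ]
}}

```text
time_s: 79.55
ee_pos: [0.4461, 0.2134, 0.024]
eef_rot: [-2.733, 1.571, 0.471]
force: [-0.1, -0.0, -0.1]
grip_width: 0.0005
```

{"method": "play_rows", "body": {
  "deltas": [
    [[1.2,0,0,0,0,0,0],[0,0,0,0,0,0,0],[0,0,0,0,0,0,0]]
  ]
}}

```text
time_s: 79.85
ee_pos: [0.4462, 0.2133, 0.0227]
eef_rot: [-2.779, 1.571, 0.424]
force: [-1.0, -0.1, -0.1]
grip_width: 0.0007
```

{"method": "play_rows", "body": {
  "deltas": [
    [[0.7,0,0,0,0,0,0],[0,0,0,0,0,0,0]]
  ]
}}

```text
time_s: 80.05
ee_pos: [0.4462, 0.2133, 0.0219]
eef_rot: [-2.174, 1.571, 1.029]
force: [0.3, 0.3, 0.6]
grip_width: 0.0005
```

{"method": "play_rows", "body": {
  "deltas": [
    [[0.7,0,0,0,0,0,0],[0,0,0,0,0,0,0]]
  ]
}}

```text
time_s: 80.25
ee_pos: [0.4462, 0.2133, 0.0212]
eef_rot: [2.777, 1.571, -0.302]
force: [-1.0, -0.3, 0.4]
grip_width: 0.0005
```

{"method": "play_rows", "body": {
  "deltas": [
    [[0.7,0,0,0,0,0,0],[0,0,0,0,0,0,0]]
  ]
}}

```text
time_s: 80.45
ee_pos: [0.4463, 0.2133, 0.0211]
eef_rot: [-2.98, 1.571, 0.223]
force: [-2.3, -1.6, 8.4]
grip_width: 0.0005
```

{"method": "play_rows", "body": {
  "deltas": [
    [[0.3,0,0,0,0,0,0],[0,0,0,0,0,0,0]]
  ]
}}

```text
time_s: 80.65
ee_pos: [0.4463, 0.2134, 0.021]
eef_rot: [-2.945, 1.57, 0.259]
force: [-3.7, -2.5, 11.6]
grip_width: 0.0005
```

Closed to its stop. I retreat clear and look.

{"method": "play_rows", "body": {
  "deltas": [
    [[-5,0,0,0,0,0,0],[-20,0,0,0,0,0,0],[-28,0,0,0,0,0,0],[-28,0,0,0,0,0,0],[-28,0,0,0,0,0,0],[-15,0,0,0,0,0,0],[0,15,0,0,0,0,0],[0,25,0,0,0,0,0],[0,25,0,0,0,0,0],[0,25,0,0,0,0,0]]
  ]
}}

```text
time_s: 81.65
ee_pos: [0.4511, 0.1216, 0.143]
eef_rot: [0.193, 1.569, -2.887]
force: [0.3, -0.2, 1.3]
grip_width: 0.0006
```

{"method": "play_rows", "body": {
  "deltas": [
    [[0,25,0,0,0,0,0],[0,25,0,0,0,0,0],[0,25,0,0,0,0,0],[0,25,0,0,0,0,0],[0,25,0,0,0,0,0],[0,25,0,0,0,0,0],[0,25,0,0,0,0,0],[0,15,0,0,0,0,0],[0,0,0,0,0,0,0]]
  ]
}}

```text
time_s: 82.55
ee_pos: [0.4626, -0.0681, 0.1431]
eef_rot: [-0.149, 1.569, 3.052]
force: [0.1, 0.6, -0.4]
grip_width: 0.0003
```

```bash
python3 - <<'E'
from h import *
o=st(); t=cam('top'); save(t,'t31',(110,140,530,380),1.9); s=cam('side'); save(s,'s31',(250,180,450,420),2.5)
def loc(P): d=P[:2]-C; return np.round([d@XH,d@YH],4)
for z in (.05,): print(((proj(t,[cw(.072,-.16,z),cw(.072,.16,z),cw(-.072,.16,z),cw(-.072,-.16,z),cw(0,.16,z),cw(0,-.16,z)])-[110,140])*1.9).round(0).tolist())
E
```

```text
t 82.55 p [ 0.4626 -0.0681  0.1431] down [-0.002  0.    -1.   ] jawphi -86.6 F [ 0.1  0.6 -0.4] w 0.0003 q [-0.22  0.15  1.78 -0.    1.21  1.29]
[[320.0, 247.0], [91.0, 219.0], [77.0, 324.0], [308.0, 352.0], [84.0, 271.0], [314.0, 299.0]]
```

View pics/t31.png

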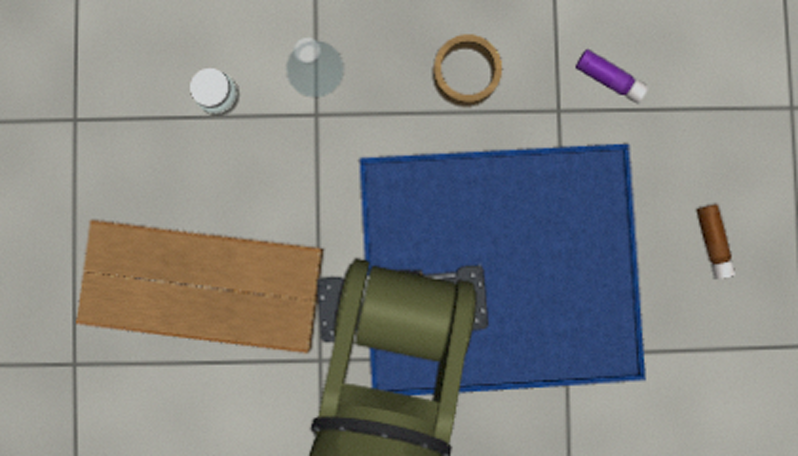

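View pics/s31.png

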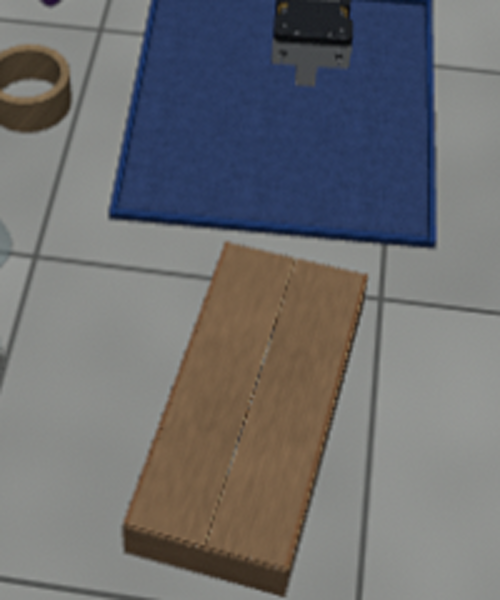

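The carton is shut and flat: its corners in the top crop, (91,220), (320,248), (308,352) and (77,323), match the prediction. The mat is empty (vial area hidden only by the arm), and the flask, jar, tape roll and both look-alikes are where they were. The arm touches nothing, so I hand in.

```bash
python3 - <<'E'
from h import *
print(hand_in())
E
```

```text
the job is handed in; nothing more can be done
None
```

The job is done and handed in at about 82.6 s on the robot's clock, against the 210 s limit. All five vials on the mat are in the carton, one per slot, each lowered until I felt floor contact before release. I then folded the right and left short flaps, and after them the far and near long flaps. Each was pressed to its stop with about 8–12 N on the wrist sensor.

- **Last checks:** The top and side pictures show the lid flat, with its corners where predicted and the seam in the middle. No vial shows on the mat, though the arm hid part of it. Before folding, a picture showed all five vials lying in slots 1–5. The flask, jar, tape roll and both look-alikes are where they were, and the arm was clear of everything at hand-in.
- **What disagreed:** The fingers really end about 31 mm behind the reported tool tip, not at it. My first two attempts therefore closed above the vials and held nothing; neither vial moved noticeably. I measured the offset from the wrist and side views and allowed for it. The later contact heights at the slot floors and flap stops agreed with it.
- **Smaller mismatch:** The wrist camera showed the slots and vials 1–3 mm to one side of the two-view measurement. I corrected each placing by eye from the foam blocks.

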